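# Put the cultures under the light

### The job

Open the pink culture case, stand all the green blue-capped culture flasks on the carrier tray, and then slide the loaded tray fully home into the light bay; once it is home, swing the lamp arm so that its light panel is centred over the bay. The amber orange-capped flasks were packed in the case by mistake: stand them in the cardboard returns box. Leave every flask upright and the emptied case shut, and do not disturb the beaker, the wash bottle and the tip box.

Things in the scene. Friction and masses are not known exactly. Their poses are not given: they have to be found in the camera images.
- culture1_mid (a point): culture: midpoint (55 mm above the underside, on the axis) of an upright conical flask, green glass, round blue screw cap; starts in a compartment of the case, absent (no pose) in some starts. 110 mm tall, 120 g; base 60 mm across up to 30 mm height; cap 38 mm across from 80 to 110 mm height: grip the cap, its middle is 40 mm above this point
- culture2_mid (a point): culture: midpoint (55 mm above the underside, on the axis) of an upright conical flask, green glass, round blue screw cap; starts in a compartment of the case, absent (no pose) in some starts. 110 mm tall, 120 g; base 60 mm across up to 30 mm height; cap 38 mm across from 80 to 110 mm height: grip the cap, its middle is 40 mm above this point
- culture3_mid (a point): culture: midpoint (55 mm above the underside, on the axis) of an upright conical flask, green glass, round blue screw cap; starts in a compartment of the case, absent (no pose) in some starts. 110 mm tall, 120 g; base 60 mm across up to 30 mm height; cap 38 mm across from 80 to 110 mm height: grip the cap, its middle is 40 mm above this point
- amber1_mid (a point): wrongly packed: midpoint (55 mm above the underside, on the axis) of an upright conical flask, amber glass, round orange screw cap; starts in a compartment of the case, absent (no pose) in some starts. 110 mm tall, 120 g; base 60 mm across up to 30 mm height; cap 38 mm across from 80 to 110 mm height: grip the cap, its middle is 40 mm above this point
- amber2_mid (a point): wrongly packed: midpoint (55 mm above the underside, on the axis) of an upright conical flask, amber glass, round orange screw cap; starts in a compartment of the case, absent (no pose) in some starts. 110 mm tall, 120 g; base 60 mm across up to 30 mm height; cap 38 mm across from 80 to 110 mm height: grip the cap, its middle is 40 mm above this point
- case: fixed pink case, an open box 152 (x) x 222 (y) x 75 high mm, walls and floor 5 mm, six compartments (centres at x -36 and +36, y -72, 0 and +72 mm) parted by dividers up to 45 mm height; origin at the centre of its underside, x towards its hinge (away from the robot), z up
- lid (a joint): angle of the case's transparent domed lid (50 mm deep): 0 shut, grows as it opens upwards and away from the robot, to 1.9 at its stop; the stiff hinge keeps the lid wherever it is left and takes about 3 N at the handle
- lid_hinge (a point): on the lid's hinge axis, middle of the case's far upper rim (81 mm from the case's centre along its x, 75 mm above its underside); the axis runs along the case's y
- lid_handle (a point): centre of the white round bar handle (12 mm thick, 90 mm long, along the case's y), 42 mm in front of the lid's front face. Lid shut: 199 mm in front of the hinge axis and 25 mm above it; it turns about that axis with the lid. Pinched from above it can be followed round the arc with the gripper kept vertical: the bar turns between the fingers
- tray_mid (a point): centre of the floor (4 mm above the underside) of the loose aluminium tray with a grey floor, 146 x 146 mm, rim 18 mm high, floor inside 140 x 140 mm (four flasks fit, at 35 mm either side of the centre in x and y), 9 mm flanges on its two x sides (164 mm over them) that run in the bay's slots; 300 g. Its y axis points to its handle; it starts on the bench before the bay's mouth, handle away from the bay
- tray_handle (a point): centre of the tray's black round bar handle, 12 mm thick, 90 mm long along the tray's x, 112 mm from the tray's centre along its +y and 80 mm above the bench, about 30 mm clear of the rim
- bay: fixed blue-railed light bay: two slotted rails 32 mm high (170 mm between, 3 mm clear at each flange), flared mouth at its +y end (to y 112 mm), back stop at its -y end. Origin on the bench at its centre: the tray, slid along the bench in the bay's -y, is home against the stop when its centre is within 2 mm of this, frames parallel. The lamp post (20 mm thick, 262 mm high) stands at x +190 mm
- lamp (a joint): angle of the lamp arm about the vertical post: 0 when the light panel is centred over the bay; positive swings the panel away towards the bay's -y side; range -1.2 to 1.2 with no detent at 0; friction (about 2 N at the grip post) keeps it where it is left
- lamp_grip (a point): middle of the black upright grip post (24 mm thick, 48 mm tall) on the centre of the light panel's top, 190 mm from the lamp post's axis, 271 mm above the bench. The white panel is 120 x 130 mm, underside 225 mm and top (with its ribs) 250 mm above the bench
- returns: fixed cut-down cardboard returns box, 120 (x) x 180 (y) x 55 high mm, walls and floor 4 mm, open on top; origin at the centre of its underside; room for two flasks side by side at y -40 and +40 mm
- beaker: bystander: empty glass beaker, 68 mm across, 90 mm tall; origin at the centre of its underside
- washbottle: bystander: white wash bottle, 64 mm across, 150 mm tall; origin at the centre of its underside
- tipbox: bystander: pink pipette-tip box, 85 x 120 x 67 mm; origin at the centre of its underside
Things that resemble listed ones, but are neither listed nor needed, are in the scene too. Of the things like the returns, leave any that is red; of the rest the larger one is meant.

How it is judged:
On the way, in this order (a step that is already met when the one before it is completed fails the run):
1. the case is opened (value of joint lid above 1.1 rad), for 0.2 s.
2. every culture flask stands released on the tray, which is still outside the bay (x of culture1_mid in the frame of tray_mid between -0.055 and 0.055 m and y of culture1_mid in the frame of tray_mid between -0.055 and 0.055 m and z of culture1_mid in the frame of tray_mid between 0.045 and 0.065 m and angle between each of culture1_mid, culture2_mid, culture3_mid's own z axis and vertical below 0.15 rad and x of culture2_mid in the frame of tray_mid between -0.055 and 0.055 m and y of culture2_mid in the frame of tray_mid between -0.055 and 0.055 m and z of culture2_mid in the frame of tray_mid between 0.045 and 0.065 m and x of culture3_mid in the frame of tray_mid between -0.055 and 0.055 m and y of culture3_mid in the frame of tray_mid between -0.055 and 0.055 m and z of culture3_mid in the frame of tray_mid between 0.045 and 0.065 m and contact force between each of culture1, culture2, culture3 and the fingers below 0.5 N and y of tray_mid in the frame of bay above 0.05 m), for 0.2 s.
3. the loaded tray is fully home in the bay (y of tray_mid in the frame of bay between -0.01 and 0.01 m and x of tray_mid in the frame of bay between -0.01 and 0.01 m and height (world z) of tray_mid below 0.012 m and x of culture1_mid in the frame of tray_mid between -0.055 and 0.055 m and y of culture1_mid in the frame of tray_mid between -0.055 and 0.055 m and z of culture1_mid in the frame of tray_mid between 0.045 and 0.065 m and angle between each of culture1_mid, culture2_mid, culture3_mid's own z axis and vertical below 0.15 rad and x of culture2_mid in the frame of tray_mid between -0.055 and 0.055 m and y of culture2_mid in the frame of tray_mid between -0.055 and 0.055 m and z of culture2_mid in the frame of tray_mid between 0.045 and 0.065 m and x of culture3_mid in the frame of tray_mid between -0.055 and 0.055 m and y of culture3_mid in the frame of tray_mid between -0.055 and 0.055 m and z of culture3_mid in the frame of tray_mid between 0.045 and 0.065 m), for 0.2 s.
4. the light panel is centred over the bay (horizontal distance between lamp_grip and bay below 0.02 m and y of tray_mid in the frame of bay between -0.01 and 0.01 m and x of tray_mid in the frame of bay between -0.01 and 0.01 m and height (world z) of tray_mid below 0.012 m), for 0.2 s.
At the end, for the whole second after the job is handed in: Cultures upright (0.15 rad) on the tray; tray centre within 10 mm each way of the bay's centre; light panel's centre within 20 mm horizontally of the bay's centre; amber flasks upright in the returns box; lid below 0.08 rad; all at rest (all of step 4 and x of culture1_mid in the frame of tray_mid between -0.055 and 0.055 m and y of culture1_mid in the frame of tray_mid between -0.055 and 0.055 m and z of culture1_mid in the frame of tray_mid between 0.045 and 0.065 m and angle between each of culture1_mid, culture2_mid, culture3_mid, amber1_mid, amber2_mid's own z axis and vertical below 0.15 rad and x of culture2_mid in the frame of tray_mid between -0.055 and 0.055 m and y of culture2_mid in the frame of tray_mid between -0.055 and 0.055 m and z of culture2_mid in the frame of tray_mid between 0.045 and 0.065 m and x of culture3_mid in the frame of tray_mid between -0.055 and 0.055 m and y of culture3_mid in the frame of tray_mid between -0.055 and 0.055 m and z of culture3_mid in the frame of tray_mid between 0.045 and 0.065 m and x of amber1_mid in the frame of returns between -0.045 and 0.045 m and y of amber1_mid in the frame of returns between -0.075 and 0.075 m and z of amber1_mid in the frame of returns between 0.045 and 0.07 m and x of amber2_mid in the frame of returns between -0.045 and 0.045 m and y of amber2_mid in the frame of returns between -0.075 and 0.075 m and z of amber2_mid in the frame of returns between 0.045 and 0.07 m and value of joint lid below 0.08 rad and linear speed of each of culture1, culture2, culture3, amber1, amber2, tray below 0.02 m/s and velocity of joint lamp between -0.05 and 0.05 rad/s); the robot touches nothing.
It fails at once if the beaker is disturbed (moved more than 30 mm) (distance of beaker from where it was at the start of the episode above 0.03 m).
It fails at once if the wash bottle is disturbed (moved more than 30 mm) (distance of washbottle from where it was at the start of the episode above 0.03 m).
It fails at once if the tip box is disturbed (moved more than 30 mm) (distance of tipbox from where it was at the start of the episode above 0.03 m).
Of culture1, culture2, culture3 only 2 to 3 are there at a start; the rules pass over those that are not, and their reading is None.
Of amber1, amber2 only 1 to 2 are there at a start; the rules pass over those that are not, and their reading is None.
At some moment in a run one of tray, culture1, culture2, culture3 may be knocked a few centimetres aside while the robot is not near it.
Once in a run the grip may slacken for a moment while it holds something.
It also fails if it takes over 210 s, if anything falls off the work surface, if the arm or the gripper's body presses on something with over 40 N, if the wrist force passes 120 N, or if a joint passes its speed limit or range.

### The arm

A 6-joint arm with a two-finger parallel gripper is mounted at the origin on the work surface. World frame = base frame: x ahead of the robot, y to its left, z up, the work surface at z = 0. Lengths are in m, angles in rad, forces in N, time in s.
With the tool pointing down it reaches from about 0.35 to 0.95 m from the base axis. Payload 17.4 kg.
Tool frame: the origin (TCP) lies on the mounting face of the last link; the fingertips stand 186 mm ahead of it and the grasp point (between the pads) lies 167 mm ahead of it; z points along the fingers, y is the line along which they close (so a half turn about z gives the same grasp; the last joint's range is limited). The gripper opens to 93 mm and grips with 3 to 60 N. Pads are 15 mm wide; open, the fingers measure 128 mm over their backs; the gripper's body (75 mm by 188 mm) begins 65 mm behind the grasp point.
Start: joints at [-1.347, 0.116, 1.442, -0, 1.584, -0.038], TCP at [0.175, -0.652, 0.405] pointing down, gripper open.
Joint ranges: [-2.83, 2.83], [-0.83, 2.19], [0.07, 2.5], [-1.14, 4.28], [0.01, 3], [-2.97, 2.97]. Speed limits (rad/s): [1.89, 1.89, 2.22, 3.14, 3.14, 3.14].

### API

Orientations are given as a unit quaternion [x, y, z, w].
In Python, from station import status, vision, ctrl gives the robot as it stands. The module is installed in compiled form; this text tells all that it offers.
- The arm moves only by the shell command python3 -m creep 'ROWS' [FORCE]. ROWS is JSON, a list of rows, each an object with "twist": the turn, a rotation vector about the tool's x, y, z in degrees, a list of three; "linear": the shift along the tool's x, y, z in m, a list of three; "hand": the finger opening in m, from 0 to 0.093. A call has 1 to 5 rows; each row is the pose to reach, as a shift and turn from the pose commanded when the call began, along the tool's axes at that moment; what a row does not reach only later rows make up. A row lasts 1/8 s, in which the tool goes at most 62.5 mm and 10.7 degrees, less where a joint would pass 70% of its speed; a pose out of reach is approached as far as the arm can. A call with a gripper value outside its range is refused whole. The fingers move at their own pace and stop on an object; FORCE is the grip in N (left out, the last holds). Time passes only in rows, so rows that repeat a pose let the fingers close. It gives the time, the measured TCP pose, the force, the opening and the grip force at its end, in the units of the state.
- status.get_state(): the state, without advancing time (a new reading comes with each control period).
- vision.read_camera(name): name is "scene" or "top"; returns (picture, depth): 384x512x3 uint8, red, green, blue; 384x512 float32, m along the optical axis (not along the pixel's ray), 0 where there is no reading.
- vision.camera_info(name): a dict with "fx", "fy", "cx", "cy" (pixels), "world_from_camera" (4x4, takes a point from camera to world coordinates). Camera axes: x right, y down, z forward; pixel columns grow to the right and rows downward; lengths in m; the calibration is good to about 2 mm. A picture is of the moment at which its call begins. camera_info takes no time and is no camera call.
- ctrl.finish_job(): hands the job in; it is judged then, once.
Trained networks look in the newest picture that a camera, given by its name, has taken for a name from the list of things; names that differ only in an ending like _2 or _b are one class to them, and where a whole thing is asked for, a point or a joint stands for the part that bears it (a point fixed in the world has none). Each returns a list of dicts, best first, with "conf" (0 to 1); they miss things now and then, are a little off and sometimes report something else, mostly with a low value. They report only what shows in the picture. A call takes as long as a camera call. They do not tell look-alikes from the thing itself.
- vision.boxes_of(camera, target): "position" ([x, y, z] in m, in world coordinates, good to about 4 mm: the middle of the surface that is visible of it).
The state is a dict: "time_s": time; "q": joint angles; "joint_vel": joint speeds; "tau": joint torques, N m; "position": TCP position; "tool_rot": TCP orientation; "contact_force": force on the tool from outside, world axes, zero at the start; "moment": the same for the moment, N m; "width": opening from 0.0 (shut) to 1.0 (fully open); "grasp_force": force on a finger pad.
Only numpy, scipy, OpenCV 4.12 (cv2) and the standard library are available. Lean on these libraries where they do the work, as an engineer would, in place of code of your own. Each camera call takes 0.05 s, during which the arm holds its last target. There are 200 camera calls.

## Working session

There is one attempt and no reset: what is moved stays moved. The work goes in short steps, Python scripts to look and compute and a shell command to move; the robot and the scene stay as the last step left them, time stands still between calls to the robot, and variables do not carry over. Pictures are saved under pics/ and viewed, at most 16 in all, crops included, and the job is handed in when it is done.

```bash
mkdir -p pics
cat > h.py <<'E'
import numpy as np, cv2
from scipy.spatial.transform import Rotation as R
from station import status, vision, ctrl
def snap(cam,name):
    p,d=vision.read_camera(cam); cv2.imwrite(f'pics/{name}.png',p[:,:,::-1]); np.savez(f'pics/{name}.npz',p=p,d=d); return p,d
def world(cam,d):
    i=vision.camera_info(cam); v,u=np.mgrid[:d.shape[0],:d.shape[1]]
    P=np.stack([(u-i['cx'])/i['fx']*d,(v-i['cy'])/i['fy']*d,d],-1); T=np.array(i['world_from_camera'])
    return P@T[:3,:3].T+T[:3,3]
def tool():
    s=status.get_state(); return s,np.array(s['position']),R.from_quat(s['tool_rot'])
def delta(x,y,z):  # shift of grasp point to world (x,y,z), in tool axes
    s,p,r=tool(); g=p+r.apply([0,0,.167]); return r.inv().apply(np.array([x,y,z])-g).round(4), g.round(4)
E
python3 - <<'E'
from h import *
for c in('scene','top'):
    p,d=snap(c,c+'0')
    for t in ['culture1_mid','amber1_mid','case','lid_handle','tray_mid','tray_handle','bay','lamp_grip','returns','beaker','washbottle','tipbox']:
        print(c,t,[(np.round(b['position'],3).tolist(),round(b['conf'],2)) for b in vision.boxes_of(c,t)])
s=status.get_state();print(s['time_s'],s['position'],s['tool_rot'],s['width'])
print(R.from_quat(s['tool_rot']).as_matrix().round(3))
i=vision.camera_info('top');print(i)
E
```

```text
scene culture1_mid [([0.479, -0.053, 0.002], 0.71)]
scene amber1_mid []
scene case [([0.506, 0.261, 0.123], 0.89)]
scene lid_handle [([0.497, 0.268, 0.13], 0.6)]
scene tray_mid [([0.478, -0.054, 0.002], 0.74)]
scene tray_handle [([0.479, -0.055, 0.003], 0.58), ([0.308, -0.384, 0.066], 0.28)]
scene bay [([0.548, -0.357, 0.245], 0.68)]
scene lamp_grip [([0.521, -0.394, 0.245], 0.85)]
scene returns [([0.82, -0.262, 0.002], 0.67), ([0.689, -0.037, 0.004], 0.58), ([0.239, -0.246, 0.001], 0.58)]
scene beaker [([0.312, -0.386, 0.065], 0.68)]
scene washbottle [([0.792, 0.136, 0.09], 0.86), ([0.496, 0.267, 0.128], 0.3)]
scene tipbox [([0.54, 0.516, 0.064], 0.83), ([0.521, -0.396, 0.243], 0.73)]
top culture1_mid []
top amber1_mid []
top case [([0.482, 0.284, 0.125], 0.92)]
top lid_handle [([0.477, 0.286, 0.126], 0.76), ([0.692, -0.042, 0.004], 0.63), ([0.479, -0.059, 0.003], 0.45)]
top tray_mid [([0.478, -0.057, 0.005], 0.63)]
top tray_handle [([0.477, -0.055, 0.01], 0.97)]
top bay [([0.479, 0.282, 0.126], 0.6), ([0.526, -0.357, 0.245], 0.59), ([0.52, 0.517, 0.067], 0.24)]
top lamp_grip [([0.5
[... 194 characters left out ...]
0.007], 0.63)]
top washbottle [([0.514, -0.385, 0.241], 0.71), ([0.768, 0.152, 0.108], 0.7)]
top tipbox [([0.521, 0.517, 0.067], 0.83)]
1.3 [ 0.17468253 -0.65200558  0.40476724] [9.91444843e-01 1.30526328e-01 7.26759619e-07 5.60454429e-07] 1.0001643416275146
[[ 0.966  0.259  0.   ]
 [ 0.259 -0.966 -0.   ]
 [ 0.     0.    -1.   ]]
{'fx': 360.5964864306458, 'fy': 360.5964864306458, 'cx': 253.33707566459447, 'cy': 189.1607541952893, 'world_from_camera': array([[ 0.01295791, -0.99606948,  0.08762237,  0.4421029 ],
       [-0.99988784, -0.01224957,  0.00861697,  0.05699856],
       [-0.00750977, -0.0877242 , -0.99611649,  1.28375847],
       [ 0.        ,  0.        ,  0.        ,  1.        ]])}
```

```bash
python3 -c "
import cv2,numpy as np
a=cv2.imread('pics/scene0.png');b=cv2.imread('pics/top0.png')
cv2.imwrite('pics/both.png',cv2.resize(np.vstack([a,b]),(450,600*1))) if 0 else None
for n,i in(('s',a),('t',b)): cv2.imwrite(f'pics/{n}0b.png',cv2.resize(i,(800,600),interpolation=cv2.INTER_CUBIC))
"
```

```text
(no output)
```

View pics/s0b.png

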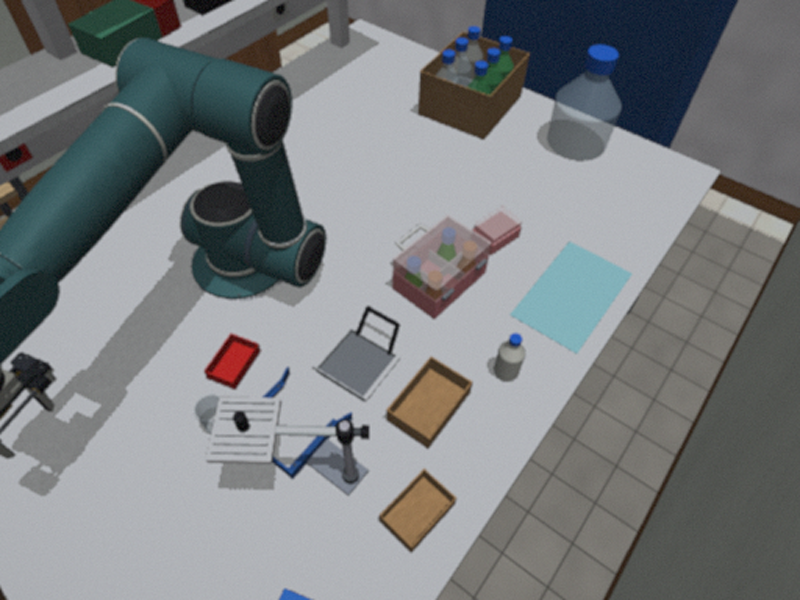

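View pics/t0b.png

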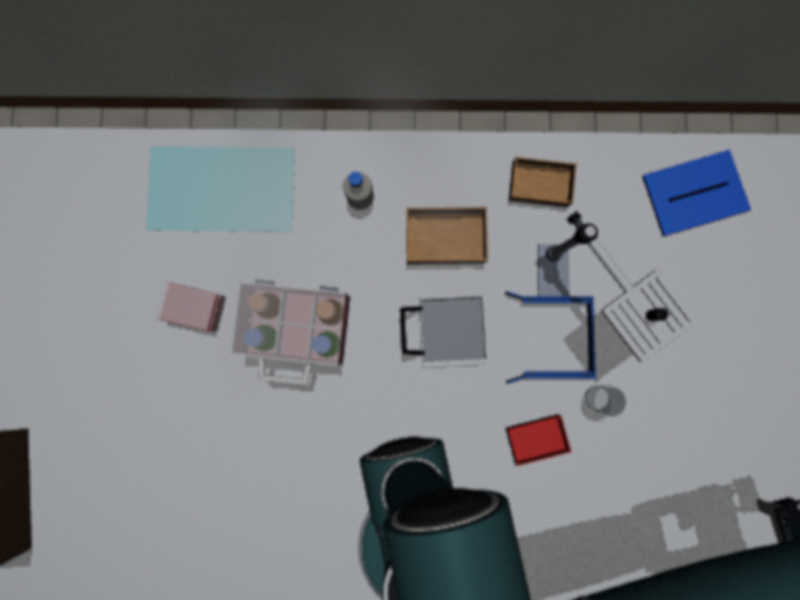

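The scene picture shows two green flasks and two amber ones in the case. In the top view the case is at (290,325), the tray at (453,330) with its handle at (403,330), the bay at (550,337) and the lamp panel at (650,315).

Candidates for the returns box are brown (447,235), brown (542,182) and red (537,438). Red is excluded, and the brown box at (447,235) is the larger, so that is the one meant. I'll confirm it by crop and by measuring it.

Run:
```python
from h import *
f=np.load('pics/top0.npz');p,d=f['p'],f['d'];W=world('top',d)
s=512/800
def roi(x0,y0,x1,y1):
    m=np.zeros(d.shape,bool);m[int(y0*s):int(y1*s),int(x0*s):int(x1*s)]=1;return m&(d>0)
hsv=cv2.cvtColor(p,cv2.COLOR_RGB2HSV).astype(int);H,S,V=[hsv[...,i] for i in range(3)]
def rep(n,m):
    q=W[m]
    if len(q)<3: print(n,len(q));return
    r=cv2.minAreaRect(q[:,:2].astype(np.float32)*1000)
    print(n,len(q),'ctr',np.round(r[0],0),'size',np.round(r[1],0),'ang',round(r[2],1),'z',np.percentile(q[:,2],[2,50,98]).round(3))
Z=W[...,2]
brown=(S>70)&(H>5)&(H<25)
m=roi(395,195,500,275)&(Z>.04);rep('returnsA rim',m)
m=roi(500,150,585,215)&(Z>.03);rep('returnsB rim',m)
rep('tray',roi(410,285,500,375)&(Z>.010)&(Z<.05)); rep('trayfloor',roi(415,290,495,370)&(Z<.03)&(V<150)&(S<60))
rep('tray handle',roi(390,295,415,365)&(Z>.068)&(V<110)); rep('th2',roi(390,295,430,365)&(Z>.05))
rep('bay blue',roi(495,280,600,390)&(H>100)&(H<125)&(S>120)&(Z>.02)&(Z<.05))
rep('lamp panel',roi(590,260,700,370)&(Z>.21)&(Z<.253)); rep('grip',roi(630,295,680,330)&(V<80)&(Z>.2))
rep('post',roi(560,200,610,260)&(Z>.235))
rep('case',roi(220,270,360,400)&(Z>.05)&(Z<.09)); rep('lidtop',roi(220,270,360,400)&(Z>.115)); rep('handle',roi(250,355,325,395)&(Z>.085))
for n,(a,b) in dict(a1=(264,300),a2=(328,306),c1=(258,336),c2=(324,342)).items():
    m=roi(a-18,b-18,a+18,b+18); print(n,np.median(W[m],0).round(3),W[int(b*s),int(a*s)].round(3))
rep('beaker',roi(570,380,635,425)&(Z>.05));rep('wash',roi(335,165,380,215)&(Z>.05));
c=p[int(140*s):int(400*s),int(220*s):int(610*s)]
cv2.imwrite('pics/c1.png',cv2.resize(c[:,:,::-1],None,fx=3,fy=3,interpolation=cv2.INTER_CUBIC))
```

```text
returnsA rim 297 ctr [688. -43.] size [121. 180.] ang 0.9 z [0.042 0.054 0.06 ]
returnsB rim 242 ctr [ 779. -258.] size [141. 170.] ang 84.4 z [0.031 0.041 0.086]
tray 439 ctr [480. -53.] size [164. 162.] ang 3.4 z [0.01  0.019 0.042]
trayfloor 1780 ctr [475. -52.] size [160. 162.] ang 3.5 z [-0.001  0.005  0.021]
tray handle 121 ctr [473.  48.] size [97. 20.] ang 4.8 z [0.071 0.085 0.091]
th2 149 ctr [474.  42.] size [106.  31.] ang 4.7 z [0.052 0.084 0.091]
bay blue 405 ctr [ 466. -290.] size [178. 156.] ang 0.1 z [0.022 0.03  0.037]
lamp panel 1968 ctr [ 532. -379.] size [196. 131.] ang 36.9 z [0.235 0.245 0.252]
grip 102 ctr [ 504. -402.] size [21. 25.] ang 13.3 z [0.25  0.29  0.295]
post 299 ctr [ 650. -293.] size [106.  35.] ang 42.1 z [0.236 0.246 0.264]
case 103 ctr [530. 239.] size [256. 116.] ang 46.7 z [0.051 0.079 0.088]
lidtop 3276 ctr [485. 290.] size [223. 152.] ang 84.8 z [0.123 0.127 0.132]
handle 390 ctr [389. 288.] size [ 62. 152.] ang 0.7 z [0.101 0.111 0.131]
a1 [0.534 0.344 0.127] [0.531 0.341 0.131]
a2 [0.523 0.21  0.127] [0.523 0.21  0.125]
c1 [0.46  0.352 0.127] [0.457 0.347 0.135]
c2 [0.449 0.217 0.128] [0.449 0.215 0.124]
beaker 230 ctr [ 331. -383.] size [67. 66.] ang 25.6 z [0.052 0.079 0.094]
wash 329 ctr [781. 153.] size [59. 62.] ang 17.2 z [0.054 0.106 0.154]
```

View pics/c1.png

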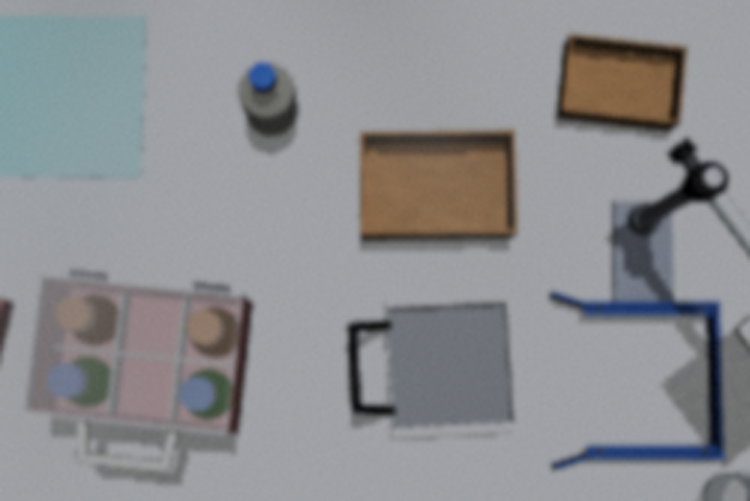

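The crop confirms the large brown box at crop (437,185): its rim measures 121 x 180 mm, which fits the returns box. The other brown box is smaller. Next I'll measure the handle bars and the bay edges by ray/plane intersection.

```bash
cat >> h.py <<'E'
def ray(cam,u,v,z):
    i=vision.camera_info(cam);T=np.array(i['world_from_camera']);c=T[:3,:3]@[(u-i['cx'])/i['fx'],(v-i['cy'])/i['fy'],1.]
    o=T[:3,3];return (o+c*(z-o[2])/c[2]).round(4)
E
python3 - <<'E'
from h import *
def cr(n,x,y,z): print(n,ray('top',140+x/3,89+y/3,z)[:2])
cr('lidhandle L',84,455,.106);cr('lidhandle R',173,463,.106)
cr('trayhandle top',352,325,.086);cr('trayhandle bot',356,410,.086)
for n,x,y in(('trayTL',386,306),('trayTR',506,303),('trayBR',513,422),('trayBL',393,432)):cr(n,x,y,.018)
cr('mouth top',552,297,.032);cr('mouth bot',553,466,.032);cr('railtop inner',640,315,.032);cr('railbot inner',640,446,.032);cr('railtop out',640,303,.032);cr('railbot out',640,460,.032)
cr('stop in top',709,330,.032);cr('stop in bot',714,430,.032);cr('stop out',719,350,.032)
cr('post top',709,180,.262)
print(delta(.368,.300,.22))
E
```

```text
lidhandle L [0.3746 0.3418]
lidhandle R [0.3673 0.2453]
trayhandle top [0.5203 0.0537]
trayhandle bot [0.4266 0.0482]
trayTL [0.5476 0.0139]
trayTR [ 0.5529 -0.1268]
trayBR [ 0.4142 -0.1348]
trayBL [0.4008 0.0044]
mouth top [ 0.5593 -0.1781]
mouth bot [ 0.3651 -0.1784]
railtop inner [ 0.5396 -0.2797]
railbot inner [ 0.3891 -0.278 ]
railtop out [ 0.5536 -0.2799]
railbot out [ 0.3732 -0.2778]
stop in top [ 0.5232 -0.3591]
stop in bot [ 0.4084 -0.3629]
stop out [ 0.5002 -0.3702]
post top [ 0.6518 -0.2851]
(array([ 0.4331, -0.8695,  0.0178]), array([ 0.1747, -0.652 ,  0.2378]))
```

```bash
python3 -m creep '[{"twist":[0,0,5],"linear":[0,0,-0.05],"hand":0.093},{"twist":[0,0,10],"linear":[0,0,-0.10],"hand":0.093},{"twist":[0,0,15],"linear":[0,0,-0.15],"hand":0.05},{"twist":[0,0,15],"linear":[0,0,-0.15],"hand":0.032}]'
python3 -m creep '[{"twist":[0,0,0],"linear":[0.025,-0.055,0],"hand":0.032},{"twist":[0,0,0],"linear":[0.05,-0.11,0],"hand":0.032},{"twist":[0,0,0],"linear":[0.075,-0.165,0],"hand":0.032},{"twist":[0,0,0],"linear":[0.1,-0.22,0],"hand":0.032},{"twist":[0,0,0],"linear":[0.125,-0.275,0],"hand":0.032}]'
python3 - <<'E'
from h import *
print(delta(.37,.297,.24)); s,p,r=tool(); print(s['q'].round(2) if hasattr(s['q'],'round') else s['q'], r.as_matrix().round(3),s['time_s'])
E
```

```text
time_s: 1.8
position: [0.1745, -0.6513, 0.5595]
tool_rot: [1.0, -0.0, 0.001, 0.003]
contact_force: [0.2, 0.2, 0.4]
width: 0.831
grasp_force: 0.0
time_s: 2.42
position: [0.3001, -0.3753, 0.5536]
tool_rot: [1.0, 0.0, -0.0, -0.0]
contact_force: [0.1, -0.5, -0.1]
width: 0.347
grasp_force: 0.0
(array([ 0.0703, -0.672 ,  0.1471]), array([ 0.3   , -0.3752,  0.3866]))
[-0.95 -0.31  1.6   0.    1.85  0.62] [[ 1.     0.    -0.   ]
 [ 0.    -1.     0.001]
 [-0.    -0.001 -1.   ]] 2.425
```

```bash
python3 -m creep '[{"twist":[0,0,0],"linear":[0.02,-0.058,0],"hand":0.032},{"twist":[0,0,0],"linear":[0.04,-0.116,0],"hand":0.032},{"twist":[0,0,0],"linear":[0.06,-0.174,0],"hand":0.032},{"twist":[0,0,0],"linear":[0.08,-0.232,0],"hand":0.032},{"twist":[0,0,0],"linear":[0.1,-0.29,0],"hand":0.032}]' >/dev/null
python3 -m creep '[{"twist":[0,0,-10],"linear":[0,-0.058,0],"hand":0.032},{"twist":[0,0,-20],"linear":[0,-0.116,0],"hand":0.032},{"twist":[0,0,-30],"linear":[0,-0.174,0],"hand":0.032},{"twist":[0,0,-40],"linear":[0,-0.232,0],"hand":0.032},{"twist":[0,0,-50],"linear":[0,-0.29,0],"hand":0.032}]' >/dev/null
python3 -m creep '[{"twist":[0,0,-9],"linear":[0.013,-0.02,0.025],"hand":0.032},{"twist":[0,0,-18],"linear":[0.026,-0.041,0.05],"hand":0.032},{"twist":[0,0,-27],"linear":[0.039,-0.062,0.075],"hand":0.032},{"twist":[0,0,-35],"linear":[0.051,-0.082,0.1],"hand":0.032},{"twist":[0,0,-35],"linear":[0.051,-0.082,0.1],"hand":0.032}]'
python3 - <<'E'
from h import *
print(delta(.37,.297,.102)); s,p,r=tool(); print(r.as_euler('zyx',degrees=True))
p,d=snap('top','t1'); 
cv2.imwrite('pics/t1b.png',cv2.resize(p[150:310,120:290,::-1],None,fx=3.5,fy=3.5,interpolation=cv2.INTER_CUBIC))
E
```

```text
time_s: 4.3
position: [0.3692, 0.2955, 0.4521]
tool_rot: [0.736, 0.676, -0.002, -0.0]
contact_force: [-0.5, 0.6, 0.9]
width: 0.346
grasp_force: 0.0
(array([0.0024, 0.0017, 0.1831]), array([0.3687, 0.2951, 0.2851]))
[-85.14041868  -0.18537503 179.87100155]
```

View pics/t1b.png

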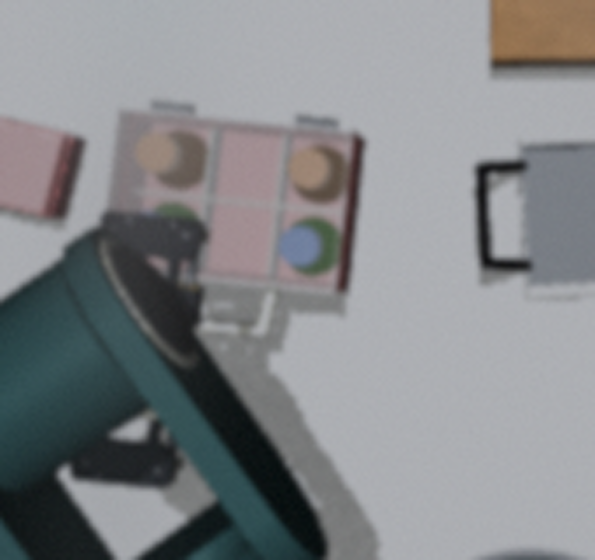

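The gripper is over the lid handle bar at crop (230,328), closing across it. I'll go down and grip.

```bash
python3 -m creep '[{"twist":[0,0,0],"linear":[0.002,0.001,0.05],"hand":0.032},{"twist":[0,0,0],"linear":[0.002,0.001,0.1],"hand":0.032},{"twist":[0,0,0],"linear":[0.002,0.001,0.15],"hand":0.032},{"twist":[0,0,0],"linear":[0.002,0.001,0.184],"hand":0.032},{"twist":[0,0,0],"linear":[0.002,0.001,0.184],"hand":0.032}]'
python3 -m creep '[{"twist":[0,0,0],"linear":[0,0,0],"hand":0.0},{"twist":[0,0,0],"linear":[0,0,0],"hand":0.0},{"twist":[0,0,0],"linear":[0,0,0],"hand":0.0},{"twist":[0,0,0],"linear":[0,0,0],"hand":0.0}]' 20
python3 - <<'E'
from h import *
print(delta(0,0,0)[1]); s=status.get_state(); print(s['contact_force'],s['width'])
for t in np.arange(0,1.76,.175):
    a=np.arctan2(25,199)+t; print(t.round(3), (np.array([-200.6*np.cos(a)+199,200.6*np.sin(a)-25])/1000).round(3))
E
```

```text
time_s: 4.97
position: [0.371, 0.2959, 0.2696]
tool_rot: [0.738, 0.675, -0.001, -0.0]
contact_force: [0.1, -0.5, 1.1]
width: 0.346
grasp_force: 0.0
time_s: 5.48
position: [0.3691, 0.2972, 0.2726]
tool_rot: [0.737, 0.676, -0.002, -0.003]
contact_force: [-40.9, -0.4, 20.5]
width: 0.136
grasp_force: 20.0
[0.3679 0.2974 0.1056]
[-40.9345343   -0.41072405  20.5395067 ] 0.13560847063380285
0.0 [-0.  0.]
0.175 [0.007 0.034]
0.35 [0.021 0.067]
0.525 [0.039 0.096]
0.7 [0.063 0.122]
0.875 [0.091 0.144]
1.05 [0.122 0.16 ]
1.225 [0.155 0.171]
1.4 [0.19  0.175]
1.575 [0.225 0.174]
1.75 [0.259 0.166]
```

```bash
python3 -m creep '[{"twist":[0,0,0],"linear":[0,-0.002,-0.003],"hand":0.0},{"twist":[0,0,0],"linear":[0,0.001,-0.020],"hand":0.0},{"twist":[0,0,0],"linear":[0,0.005,-0.037],"hand":0.0},{"twist":[0,0,0],"linear":[0,0.011,-0.054],"hand":0.0},{"twist":[0,0,0],"linear":[0,0.019,-0.070],"hand":0.0}]'
python3 -m creep '[{"twist":[0,0,0],"linear":[0,0.008,-0.015],"hand":0.0},{"twist":[0,0,0],"linear":[0,0.018,-0.029],"hand":0.0},{"twist":[0,0,0],"linear":[0,0.030,-0.043],"hand":0.0},{"twist":[0,0,0],"linear":[0,0.042,-0.055],"hand":0.0},{"twist":[0,0,0],"linear":[0,0.055,-0.067],"hand":0.0}]'
python3 - <<'E'
from h import *
g=delta(0,0,0)[1]; print(g,np.degrees(np.arctan2(g[2]-.075,.566-g[0]))-7.2)
E
```

```text
time_s: 6.1
position: [0.3889, 0.2953, 0.3429]
tool_rot: [0.737, 0.676, -0.001, -0.002]
contact_force: [-19.6, 2.4, 6.4]
width: 0.123
grasp_force: 20.0
time_s: 6.72
position: [0.4442, 0.2902, 0.4109]
tool_rot: [0.737, 0.676, 0.001, -0.001]
contact_force: [-7.2, 1.7, 3.4]
width: 0.12
grasp_force: 20.0
[0.4443 0.2906 0.2439] 47.02556413611851
```

Lid following at 47°; continuing the arc.

```bash
python3 -m creep '[{"twist":[0,0,0],"linear":[0,0.015,-0.010],"hand":0.0},{"twist":[0,0,0],"linear":[0,0.030,-0.019],"hand":0.0},{"twist":[0,0,0],"linear":[0,0.046,-0.026],"hand":0.0},{"twist":[0,0,0],"linear":[0,0.062,-0.032],"hand":0.0},{"twist":[0,0,0],"linear":[0,0.079,-0.037],"hand":0.0}]'
python3 -m creep '[{"twist":[0,0,0],"linear":[0,0.017,-0.003],"hand":0.0},{"twist":[0,0,0],"linear":[0,0.035,-0.004],"hand":0.0},{"twist":[0,0,0],"linear":[0,0.052,-0.004],"hand":0.0},{"twist":[0,0,0],"linear":[0,0.070,-0.003],"hand":0.0},{"twist":[0,0,0],"linear":[0,0.087,0],"hand":0.0}]'
python3 -m creep '[{"twist":[0,0,0],"linear":[0,0,0],"hand":0.0},{"twist":[0,0,0],"linear":[0,0,0],"hand":0.04},{"twist":[0,0,0],"linear":[0,0,0],"hand":0.04},{"twist":[0,0,0],"linear":[0,0,0],"hand":0.04}]'
python3 -m creep '[{"twist":[0,0,0],"linear":[0,0,-0.04],"hand":0.04},{"twist":[0,0,0],"linear":[0,0,-0.08],"hand":0.055},{"twist":[0,0,0],"linear":[0,-0.06,-0.08],"hand":0.055},{"twist":[0,0,0],"linear":[0,-0.12,-0.08],"hand":0.055},{"twist":[0,0,0],"linear":[0,-0.18,-0.08],"hand":0.055}]'
python3 -m creep '[{"twist":[0,0,10],"linear":[0,-0.05,0],"hand":0.055},{"twist":[0,0,20],"linear":[0,-0.1,0],"hand":0.055},{"twist":[0,0,30],"linear":[0.0,-0.1,0],"hand":0.055},{"twist":[0,0,40],"linear":[0,-0.1,0],"hand":0.055},{"twist":[0,0,50],"linear":[0,-0.1,0],"hand":0.055}]'
python3 -m creep '[{"twist":[0,0,10],"linear":[-0.05,0,0],"hand":0.055},{"twist":[0,0,20],"linear":[-0.1,0,0],"hand":0.055},{"twist":[0,0,30],"linear":[-0.15,0,0],"hand":0.055},{"twist":[0,0,35],"linear":[-0.2,0,0],"hand":0.055},{"twist":[0,0,35],"linear":[-0.2,0,0],"hand":0.055}]'
python3 - <<'E'
from h import *
print(delta(0,0,0)[1]); s,p,r=tool(); print(r.as_matrix().round(2))
p,d=snap('top','t2'); 
cv2.imwrite('pics/t2b.png',cv2.resize(p[120:270,130:320,::-1],None,fx=4,fy=4,interpolation=cv2.INTER_CUBIC))
for t in('culture1_mid','amber1_mid','tray_mid'):print(t,[(np.round(b['position'],3).tolist(),round(b['conf'],2)) for b in vision.boxes_of('top',t)])
E
```

```text
time_s: 7.35
position: [0.5238, 0.2831, 0.4463]
tool_rot: [0.737, 0.676, 0.001, 0.0]
contact_force: [-2.7, -0.8, -0.0]
width: 0.122
grasp_force: 20.0
time_s: 7.98
position: [0.6112, 0.2756, 0.4442]
tool_rot: [0.737, 0.676, -0.0, -0.0]
contact_force: [-2.2, -3.1, 0.9]
width: 0.124
grasp_force: 20.0
time_s: 8.48
position: [0.6097, 0.2759, 0.4448]
tool_rot: [0.737, 0.676, 0.0, -0.0]
contact_force: [-0.3, 0.2, -0.5]
width: 0.391
grasp_force: 0.0
time_s: 9.1
position: [0.4286, 0.2913, 0.5247]
tool_rot: [0.737, 0.676, 0.0, -0.0]
contact_force: [0.1, 1.0, 0.7]
width: 0.593
grasp_force: 0.0
time_s: 9.72
position: [0.3305, 0.3001, 0.525]
tool_rot: [0.954, 0.298, 0.0, -0.0]
contact_force: [0.3, -0.2, -0.3]
width: 0.591
grasp_force: 0.0
time_s: 10.35
position: [0.1714, 0.1906, 0.5256]
tool_rot: [1.0, -0.0, -0.003, 0.003]
contact_force: [0.1, -0.5, -0.6]
width: 0.593
grasp_force: 0.0
[0.1705 0.1897 0.3586]
[[ 1.   -0.   -0.01]
 [-0.   -1.   -0.01]
 [-0.01  0.01 -1.  ]]
culture1_mid [([0.595, 0.274, 0.231], 0.46)]
amber1_mid [([0.509, 0.208, 0.061], 0.72), ([0.444, 0.214, 0.063], 0.61)]
tray_mid [([0.478, -0.059, 0.005], 0.75)]
```

View pics/t2b.png

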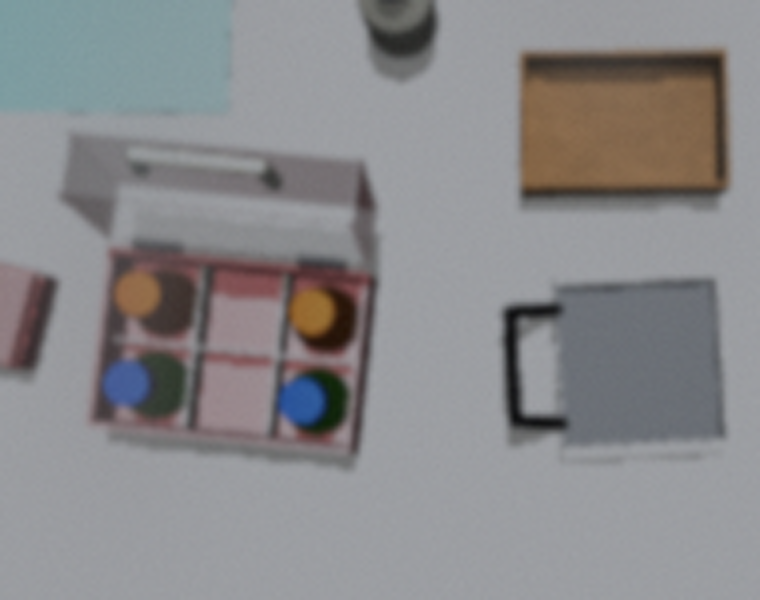

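The lid is open, with four flasks visible. The caps in the crop are blue at (126,384) and (302,402), and orange at (138,292) and (313,312). I'll locate the cap centres.

Run:
```python
from h import *
f=np.load('pics/t2.npz');p,d=f['p'],f['d'];W=world('top',d)
for n,x,y in(('aL',138,292),('aR',313,312),('bL',126,384),('bR',302,402)):
    u,v=130+x/4,120+y/4; m=W[int(v)-3:int(v)+4,int(u)-3:int(u)+4].reshape(-1,3); print(n,ray('top',u,v,.115),np.median(m,0).round(3))
print(delta(.449,.217,.22),status.get_state()['time_s'])
c,s=np.cos(np.radians(2.8)),np.sin(np.radians(2.8))
for x in(-.035,.035): print('slot',.479+c*x, -.0595+s*x)
```

```text
aL [0.5288 0.3563 0.115 ] [0.529 0.358 0.115]
aR [0.5143 0.2133 0.115 ] [0.514 0.214 0.116]
bL [0.454  0.3634 0.115 ] [0.454 0.365 0.116]
bR [0.4413 0.2204 0.115 ] [0.443 0.222 0.115]
(array([ 0.2782, -0.0274,  0.1396]), array([0.1711, 0.1897, 0.3601])) 10.55
slot 0.44404178519304977 -0.06120974194284646
slot 0.5139582148069501 -0.057790258057153536
```

```bash
python3 -m creep '[{"twist":[0,0,0],"linear":[0.055,-0.006,0.03],"hand":0.058},{"twist":[0,0,0],"linear":[0.11,-0.012,0.06],"hand":0.058},{"twist":[0,0,0],"linear":[0.165,-0.018,0.09],"hand":0.058},{"twist":[0,0,0],"linear":[0.22,-0.025,0.12],"hand":0.058},{"twist":[0,0,0],"linear":[0.271,-0.031,0.16],"hand":0.058}]' >/dev/null
python3 -m creep '[{"twist":[0,0,0],"linear":[0,0,0.01],"hand":0.058},{"twist":[0,0,0],"linear":[0,0,0.02],"hand":0.058}]'
python3 -c "
from h import *
print(delta(.442,.2205,.1))"
```

```text
time_s: 11.42
position: [0.4384, 0.2202, 0.3486]
tool_rot: [1.0, -0.0, -0.001, 0.002]
contact_force: [-0.4, 0.1, -0.2]
width: 0.626
grasp_force: 0.0
(array([ 0.0043, -0.0011,  0.0816]), array([0.4379, 0.2197, 0.1816]))
```

```bash
python3 -m creep '[{"twist":[0,0,0],"linear":[0.004,-0.001,0.04],"hand":0.058},{"twist":[0,0,0],"linear":[0.004,-0.001,0.081],"hand":0.058},{"twist":[0,0,0],"linear":[0.004,-0.001,0.081],"hand":0.058},{"twist":[0,0,0],"linear":[0.004,-0.001,0.081],"hand":0.02},{"twist":[0,0,0],"linear":[0.004,-0.001,0.081],"hand":0.02}]' 25
python3 -m creep '[{"twist":[0,0,0],"linear":[0,0,0],"hand":0.02},{"twist":[0,0,0],"linear":[0,0,0],"hand":0.02},{"twist":[0,0,0],"linear":[0,0,-0.04],"hand":0.02},{"twist":[0,0,0],"linear":[0,0,-0.09],"hand":0.02},{"twist":[0,0,0],"linear":[0,0,-0.14],"hand":0.02}]'
python3 -c "
from h import *
print(delta(.444,-.061,.24))"
```

```text
time_s: 12.05
position: [0.4424, 0.2212, 0.2698]
tool_rot: [1.0, 0.0, 0.0, 0.001]
contact_force: [0.2, -0.1, -0.6]
width: 0.458
grasp_force: 0.0
time_s: 12.68
position: [0.4424, 0.2214, 0.4094]
tool_rot: [1.0, -0.0, -0.001, 0.002]
contact_force: [0.1, 0.4, -0.3]
width: 0.403
grasp_force: 24.9
(array([0.002 , 0.2818, 0.0033]), array([0.442 , 0.2208, 0.2424]))
```

```bash
python3 -m creep '[{"twist":[0,0,0],"linear":[0,0.04,0],"hand":0.02},{"twist":[0,0,0],"linear":[0,0.095,0],"hand":0.02},{"twist":[0,0,0],"linear":[0,0.15,0],"hand":0.02},{"twist":[0,0,0],"linear":[0.001,0.205,0],"hand":0.02},{"twist":[0,0,0],"linear":[0.002,0.25,0],"hand":0.02}]'
python3 -m creep '[{"twist":[0,0,0],"linear":[0,0.02,0],"hand":0.02},{"twist":[0,0,0],"linear":[0,0.032,0.0],"hand":0.02},{"twist":[0,0,0],"linear":[0,0.032,0.03],"hand":0.02},{"twist":[0,0,0],"linear":[0,0.032,0.06],"hand":0.02},{"twist":[0,0,0],"linear":[0,0.032,0.09],"hand":0.02}]'
python3 - <<'E'
from h import *
print(delta(.444,-.061,.1)); p,d=snap('scene','s3')
p,d=snap('top','t3')
for c in('scene','top'):
  for t in('culture1_mid','amber1_mid','tray_mid'):print(c,t,[(np.round(b['position'],3).tolist(),round(b['conf'],2)) for b in vision.boxes_of(c,t)])
a=cv2.resize(np.load('pics/s3.npz')['p'][130:300,150:350,::-1],None,fx=3.4,fy=3.4)
cv2.imwrite('pics/s3b.png',a)
E
```

```text
time_s: 13.3
position: [0.4442, -0.0304, 0.4089]
tool_rot: [1.0, -0.0, -0.001, 0.002]
contact_force: [0.3, 0.4, -1.8]
width: 0.402
grasp_force: 24.9
time_s: 13.92
position: [0.4444, -0.0604, 0.3177]
tool_rot: [1.0, 0.0, -0.001, 0.002]
contact_force: [0.7, 0.4, -0.8]
width: 0.408
grasp_force: 24.9
(array([ 0.0001, -0.0001,  0.0507]), array([ 0.444 , -0.0609,  0.1507]))
scene culture1_mid [([0.461, -0.07, 0.091], 0.48)]
scene amber1_mid [([0.522, 0.205, 0.097], 0.61)]
scene tray_mid [([0.489, -0.066, 0.001], 0.68)]
top culture1_mid []
top amber1_mid [([0.51, 0.204, 0.06], 0.5)]
top tray_mid [([0.533, -0.014, 0.017], 0.63)]
```

View pics/s3b.png

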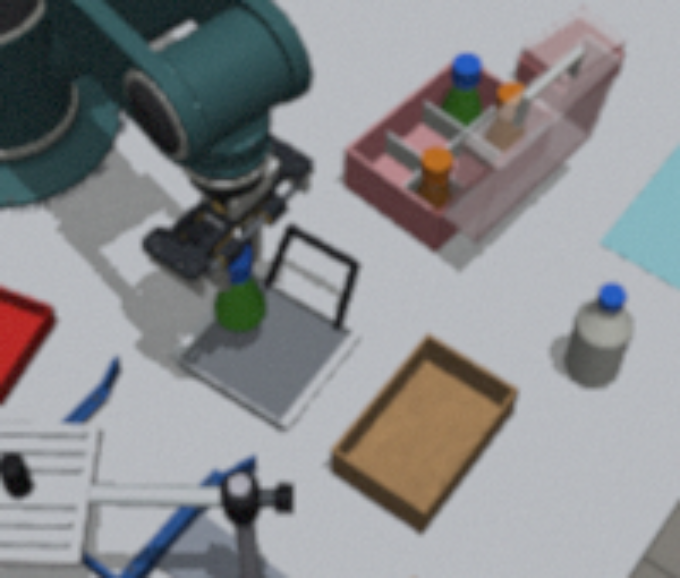

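The scene crop shows the flask held upright over the tray's near half at crop (240,300), with the tray where it was. I'll lower it and release.

```bash
python3 -m creep '[{"twist":[0,0,0],"linear":[0,0,0.025],"hand":0.02},{"twist":[0,0,0],"linear":[0,0,0.045],"hand":0.02},{"twist":[0,0,0],"linear":[0,0,0.051],"hand":0.02},{"twist":[0,0,0],"linear":[0,0,0.051],"hand":0.02},{"twist":[0,0,0],"linear":[0,0,0.051],"hand":0.02}]'
python3 -m creep '[{"twist":[0,0,0],"linear":[0,0,0],"hand":0.058},{"twist":[0,0,0],"linear":[0,0,0],"hand":0.058},{"twist":[0,0,0],"linear":[0,0,-0.05],"hand":0.058},{"twist":[0,0,0],"linear":[0,0,-0.1],"hand":0.058},{"twist":[0,0,0],"linear":[0,-0.05,-0.12],"hand":0.058}]'
python3 -m creep '[{"twist":[0,0,0],"linear":[0,-0.06,0],"hand":0.058},{"twist":[0,0,0],"linear":[0,-0.12,0],"hand":0.058},{"twist":[0,0,0],"linear":[0,-0.18,0],"hand":0.058},{"twist":[0,0,0],"linear":[0,-0.24,0],"hand":0.058},{"twist":[0,0,0],"linear":[0,-0.3,0],"hand":0.058}]' > /dev/null
python3 -m creep '[{"twist":[0,0,0],"linear":[0.01,-0.05,0],"hand":0.058},{"twist":[0,0,0],"linear":[0.01,-0.073,0],"hand":0.058},{"twist":[0,0,0],"linear":[0.01,-0.073,0.03],"hand":0.058}]'
python3 - <<'E'
from h import *
print(delta(.454,.364,.1)); p,d=snap('top','t4'); print(status.get_state()['time_s'])
cv2.imwrite('pics/t4b.png',cv2.resize(p[120:270,130:320,::-1],None,fx=4,fy=4,interpolation=cv2.INTER_CUBIC))
E
```

```text
time_s: 14.95
position: [0.4444, -0.061, 0.2676]
tool_rot: [1.0, -0.0, -0.001, 0.002]
contact_force: [-1.2, 1.1, 0.1]
width: 0.403
grasp_force: 25.0
time_s: 15.58
position: [0.4447, -0.0116, 0.3903]
tool_rot: [1.0, -0.002, 0.0, 0.002]
contact_force: [1.5, 0.6, -1.0]
width: 0.628
grasp_force: 0.0
time_s: 16.58
position: [0.4546, 0.3637, 0.3572]
tool_rot: [1.0, 0.001, -0.0, 0.001]
contact_force: [0.7, 0.3, -0.4]
width: 0.625
grasp_force: 0.0
(array([-0.0004, -0.0008,  0.0902]), array([0.4545, 0.3634, 0.1902]))
16.625
```

View pics/t4b.png

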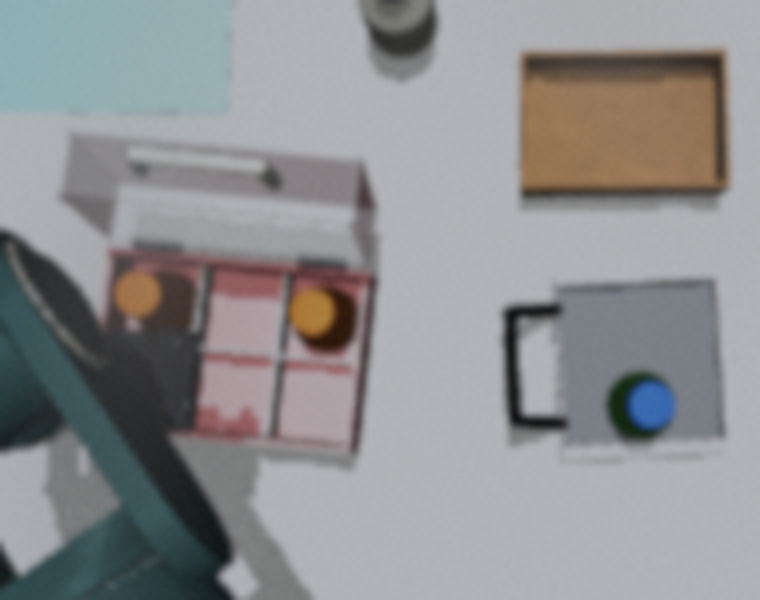

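The first flask stands upright on the tray (cap at crop (652,404)). Now I'll pick the second blue-capped one.

```bash
python3 -m creep '[{"twist":[0,0,0],"linear":[0,0,0.045],"hand":0.058},{"twist":[0,0,0],"linear":[0,0,0.09],"hand":0.058},{"twist":[0,0,0],"linear":[0,0,0.09],"hand":0.058},{"twist":[0,0,0],"linear":[0,0,0.09],"hand":0.02},{"twist":[0,0,0],"linear":[0,0,0.09],"hand":0.02}]' 25 >/dev/null
python3 -m creep '[{"twist":[0,0,0],"linear":[0,0,0],"hand":0.02},{"twist":[0,0,0],"linear":[0,0,0],"hand":0.02},{"twist":[0,0,0],"linear":[0,0,-0.04],"hand":0.02},{"twist":[0,0,0],"linear":[0,0,-0.09],"hand":0.02},{"twist":[0,0,0],"linear":[0,0,-0.15],"hand":0.02}]'
python3 -m creep '[{"twist":[0,0,0],"linear":[0.01,0.05,0],"hand":0.02},{"twist":[0,0,0],"linear":[0.02,0.105,0],"hand":0.02},{"twist":[0,0,0],"linear":[0.03,0.16,0],"hand":0.02},{"twist":[0,0,0],"linear":[0.04,0.215,0],"hand":0.02},{"twist":[0,0,0],"linear":[0.05,0.27,0],"hand":0.02}]'
python3 -m creep '[{"twist":[0,0,0],"linear":[0.01,0.05,0],"hand":0.02},{"twist":[0,0,0],"linear":[0.01,0.1,0.0],"hand":0.02},{"twist":[0,0,0],"linear":[0.01,0.152,0],"hand":0.02},{"twist":[0,0,0],"linear":[0.01,0.152,0.04],"hand":0.02},{"twist":[0,0,0],"linear":[0.01,0.152,0.08],"hand":0.02}]'
python3 - <<'E'
from h import *
print(delta(.514,-.058,.1)); p,d=snap('scene','s5')
cv2.imwrite('pics/s5b.png',cv2.resize(p[130:300,150:350,::-1],None,fx=3,fy=3))
E
```

```text
time_s: 17.88
position: [0.4545, 0.3623, 0.4169]
tool_rot: [1.0, -0.0, -0.002, 0.002]
contact_force: [0.5, 0.8, -0.3]
width: 0.402
grasp_force: 25.0
time_s: 18.5
position: [0.5045, 0.0908, 0.417]
tool_rot: [1.0, 0.0, -0.001, 0.002]
contact_force: [0.9, 0.8, -1.1]
width: 0.402
grasp_force: 25.0
time_s: 19.12
position: [0.5143, -0.0605, 0.3365]
tool_rot: [1.0, -0.001, -0.001, 0.002]
contact_force: [0.8, -0.5, -1.4]
width: 0.402
grasp_force: 25.0
(array([ 0.0003, -0.0034,  0.0695]), array([ 0.5139, -0.0611,  0.1695]))
```

View pics/s5b.png

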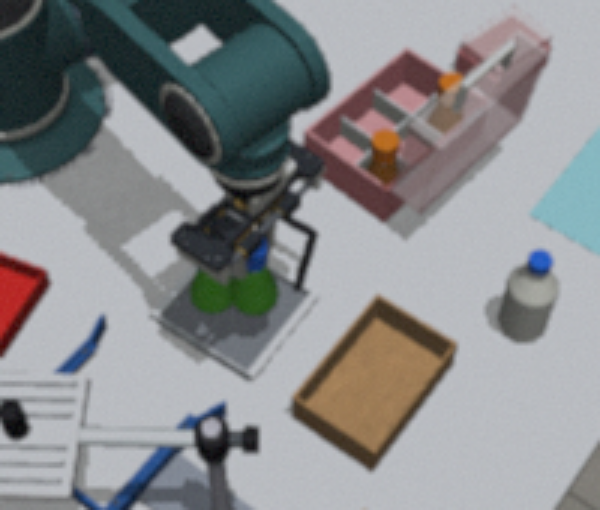

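The second flask hangs upright beside the first at crop (255,290). I'll lower and release it, then go over the right-hand amber one.

```bash
python3 -m creep '[{"twist":[0,0,0],"linear":[0,-0.001,0.03],"hand":0.02},{"twist":[0,0,0],"linear":[0,-0.001,0.06],"hand":0.02},{"twist":[0,0,0],"linear":[0,-0.001,0.07],"hand":0.02},{"twist":[0,0,0],"linear":[0,-0.001,0.07],"hand":0.02},{"twist":[0,0,0],"linear":[0,-0.001,0.07],"hand":0.02}]'
python3 -m creep '[{"twist":[0,0,0],"linear":[0,0,0],"hand":0.058},{"twist":[0,0,0],"linear":[0,0,0],"hand":0.058},{"twist":[0,0,0],"linear":[0,0,-0.05],"hand":0.058},{"twist":[0,0,0],"linear":[0,0,-0.1],"hand":0.058},{"twist":[0,0,0],"linear":[0,-0.05,-0.12],"hand":0.058}]'
python3 -m creep '[{"twist":[0,0,0],"linear":[0,-0.05,0],"hand":0.058},{"twist":[0,0,0],"linear":[0,-0.11,0],"hand":0.058},{"twist":[0,0,0],"linear":[0,-0.17,0],"hand":0.058},{"twist":[0,0,0],"linear":[0,-0.223,0],"hand":0.058},{"twist":[0,0,0],"linear":[0,-0.223,0.03],"hand":0.058}]'
python3 - <<'E'
from h import *
p,d=snap('top','t6'); print(delta(.5145,.2137,.1));
cv2.imwrite('pics/t6b.png',cv2.resize(p[120:270,130:320,::-1],None,fx=4,fy=4,interpolation=cv2.INTER_CUBIC))
E
```

```text
time_s: 19.8
position: [0.5145, -0.059, 0.2684]
tool_rot: [1.0, 0.0, -0.001, 0.002]
contact_force: [-0.1, -0.5, -0.3]
width: 0.406
grasp_force: 25.0
time_s: 20.42
position: [0.5147, -0.0096, 0.3904]
tool_rot: [1.0, -0.002, 0.0, 0.002]
contact_force: [0.3, 0.3, -0.7]
width: 0.623
grasp_force: 0.0
time_s: 21.05
position: [0.5144, 0.2174, 0.3577]
tool_rot: [1.0, 0.002, -0.0, 0.001]
contact_force: [-0.5, -0.9, -0.0]
width: 0.618
grasp_force: 0.0
(array([0.0021, 0.0011, 0.0852]), array([0.513 , 0.2152, 0.1852]))
```

View pics/t6b.png

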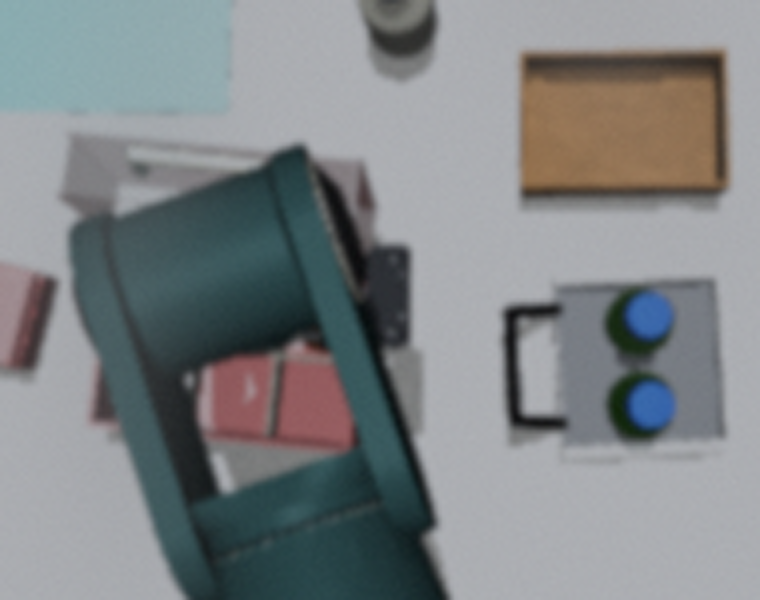

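Both cultures stand on the tray (caps at crop (648,317) and (650,405)). Next is the right amber flask. It has to clear the raised lid by moving -y first.

```bash
python3 -m creep '[{"twist":[0,0,0],"linear":[0.001,0.002,0.045],"hand":0.058},{"twist":[0,0,0],"linear":[0.001,0.002,0.087],"hand":0.058},{"twist":[0,0,0],"linear":[0.001,0.002,0.087],"hand":0.058},{"twist":[0,0,0],"linear":[0.001,0.002,0.087],"hand":0.02},{"twist":[0,0,0],"linear":[0.001,0.002,0.087],"hand":0.02}]' 25
python3 -m creep '[{"twist":[0,0,0],"linear":[0,0,0],"hand":0.02},{"twist":[0,0,0],"linear":[0,0,0],"hand":0.02},{"twist":[0,0,0],"linear":[0,0,-0.04],"hand":0.02},{"twist":[0,0,0],"linear":[0,0,-0.09],"hand":0.02},{"twist":[0,0,0],"linear":[0,0,-0.14],"hand":0.02}]'
python3 -m creep '[{"twist":[0,0,0],"linear":[0,0.05,0],"hand":0.02},{"twist":[0,0,0],"linear":[0,0.1,0],"hand":0.02},{"twist":[0,0,0],"linear":[0.01,0.15,0],"hand":0.02},{"twist":[0,0,0],"linear":[0.04,0.195,0],"hand":0.02},{"twist":[0,0,0],"linear":[0.08,0.23,0],"hand":0.02}]'
python3 -m creep '[{"twist":[0,0,0],"linear":[0.04,0.03,0],"hand":0.02},{"twist":[0,0,0],"linear":[0.08,0.06,0],"hand":0.02},{"twist":[0,0,0],"linear":[0.094,0.066,0],"hand":0.02},{"twist":[0,0,0],"linear":[0.094,0.066,0.04],"hand":0.02},{"twist":[0,0,0],"linear":[0.094,0.066,0.08],"hand":0.02}]'
python3 -c "
from h import *
print(delta(.688,-.083,.1))"
```

```text
time_s: 21.72
position: [0.5157, 0.2121, 0.2715]
tool_rot: [1.0, -0.0, -0.0, 0.001]
contact_force: [-0.5, 1.1, 0.1]
width: 0.458
grasp_force: 0.3
time_s: 22.35
position: [0.5154, 0.2124, 0.4111]
tool_rot: [1.0, -0.0, -0.001, 0.002]
contact_force: [0.2, -0.3, -1.1]
width: 0.408
grasp_force: 24.8
time_s: 22.98
position: [0.5959, -0.0194, 0.4108]
tool_rot: [1.0, -0.0, -0.001, 0.002]
contact_force: [-0.2, 0.9, -1.0]
width: 0.403
grasp_force: 24.9
time_s: 23.6
position: [0.6893, -0.0835, 0.3291]
tool_rot: [1.0, 0.0, -0.001, 0.002]
contact_force: [0.4, -0.3, -2.2]
width: 0.402
grasp_force: 25.0
(array([-0.0008, -0.0013,  0.0621]), array([ 0.6889, -0.0841,  0.1621]))
```

```bash
python3 -m creep '[{"twist":[0,0,0],"linear":[0,0,0.03],"hand":0.02},{"twist":[0,0,0],"linear":[0,0,0.055],"hand":0.02},{"twist":[0,0,0],"linear":[0,0,0.063],"hand":0.02},{"twist":[0,0,0],"linear":[0,0,0.063],"hand":0.02},{"twist":[0,0,0],"linear":[0,0,0.063],"hand":0.02}]'
python3 -m creep '[{"twist":[0,0,0],"linear":[0,0,0],"hand":0.058},{"twist":[0,0,0],"linear":[0,0,0],"hand":0.058},{"twist":[0,0,0],"linear":[0,0,-0.05],"hand":0.058},{"twist":[0,0,0],"linear":[0,0,-0.1],"hand":0.058},{"twist":[0,0,0],"linear":[-0.03,-0.03,-0.13],"hand":0.058}]'
python3 -m creep '[{"twist":[0,0,0],"linear":[-0.045,-0.03,0],"hand":0.058},{"twist":[0,0,0],"linear":[-0.09,-0.06,0],"hand":0.058},{"twist":[0,0,0],"linear":[-0.13,-0.09,0],"hand":0.058},{"twist":[0,0,0],"linear":[-0.15,-0.14,0],"hand":0.058},{"twist":[0,0,0],"linear":[-0.15,-0.2,0],"hand":0.058}]'
python3 -m creep '[{"twist":[0,0,0],"linear":[0,-0.06,0],"hand":0.058},{"twist":[0,0,0],"linear":[0,-0.12,0],"hand":0.058},{"twist":[0,0,0],"linear":[0,-0.18,0],"hand":0.058},{"twist":[0,0,0],"linear":[0.02,-0.21,0],"hand":0.058},{"twist":[0,0,0],"linear":[0.02,-0.21,0.04],"hand":0.058}]'
python3 - <<'E'
from h import *
p,d=snap('top','t7'); print(delta(.529,.357,.1));
cv2.imwrite('pics/t7b.png',cv2.resize(p[100:270,130:320,::-1],None,fx=3.5,fy=3.5,interpolation=cv2.INTER_CUBIC))
E
```

```text
time_s: 24.22
position: [0.6893, -0.0835, 0.2679]
tool_rot: [1.0, 0.0, -0.001, 0.002]
contact_force: [-1.6, 3.0, 6.2]
width: 0.404
grasp_force: 25.0
time_s: 24.85
position: [0.66, -0.0543, 0.3988]
tool_rot: [1.0, -0.001, -0.001, 0.002]
contact_force: [0.6, 0.8, -0.3]
width: 0.624
grasp_force: 0.0
time_s: 25.48
position: [0.5082, 0.1473, 0.3973]
tool_rot: [1.0, -0.001, -0.001, 0.002]
contact_force: [1.2, -0.8, 1.7]
width: 0.621
grasp_force: 0.0
time_s: 26.1
position: [0.5302, 0.3585, 0.3572]
tool_rot: [1.0, 0.001, 0.0, 0.001]
contact_force: [0.4, 0.1, 0.2]
width: 0.623
grasp_force: 0.0
(array([ 0.0015, -0.0013,  0.0824]), array([0.5281, 0.3562, 0.1824]))
```

View pics/t7b.png

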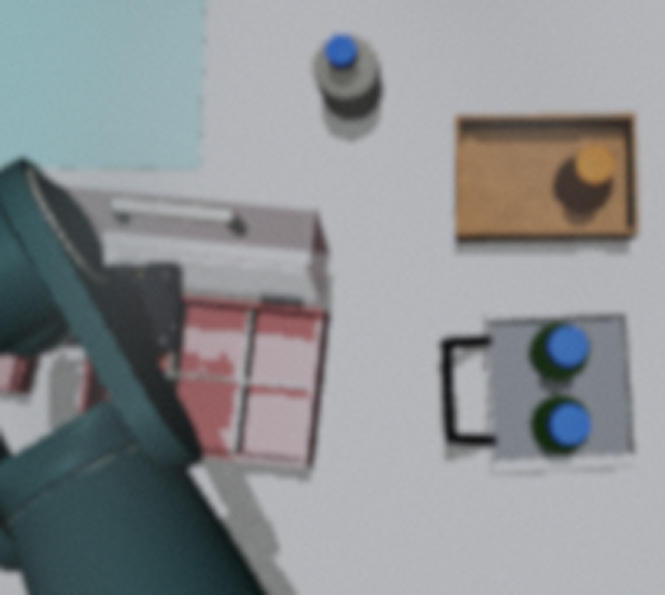

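The first amber flask stands in the returns box (cap at crop (597,162)) and the cultures are fine. Now the last flask.

```bash
python3 -m creep '[{"twist":[0,0,0],"linear":[0,0,0.045],"hand":0.058},{"twist":[0,0,0],"linear":[0,0,0.084],"hand":0.058},{"twist":[0,0,0],"linear":[0,0,0.084],"hand":0.058},{"twist":[0,0,0],"linear":[0,0,0.084],"hand":0.02},{"twist":[0,0,0],"linear":[0,0,0.084],"hand":0.02}]' 25 >/dev/null
python3 -m creep '[{"twist":[0,0,0],"linear":[0,0,0],"hand":0.02},{"twist":[0,0,0],"linear":[0,0,0],"hand":0.02},{"twist":[0,0,0],"linear":[0,0,-0.04],"hand":0.02},{"twist":[0,0,0],"linear":[0,0,-0.09],"hand":0.02},{"twist":[0,0,0],"linear":[0,0,-0.14],"hand":0.02}]'
python3 -m creep '[{"twist":[0,0,0],"linear":[-0.02,0.045,0],"hand":0.02},{"twist":[0,0,0],"linear":[-0.025,0.1,0],"hand":0.02},{"twist":[0,0,0],"linear":[-0.025,0.155,0],"hand":0.02},{"twist":[0,0,0],"linear":[-0.025,0.21,0],"hand":0.02},{"twist":[0,0,0],"linear":[-0.025,0.265,0],"hand":0.02}]'
python3 -m creep '[{"twist":[0,0,0],"linear":[0.03,0.04,0],"hand":0.02},{"twist":[0,0,0],"linear":[0.07,0.075,0],"hand":0.02},{"twist":[0,0,0],"linear":[0.12,0.09,0],"hand":0.02},{"twist":[0,0,0],"linear":[0.165,0.095,0],"hand":0.02},{"twist":[0,0,0],"linear":[0.183,0.095,0.03],"hand":0.02}]'
python3 -m creep '[{"twist":[0,0,0],"linear":[0,0,0.02],"hand":0.02},{"twist":[0,0,0],"linear":[0,0,0.04],"hand":0.02},{"twist":[0,0,0],"linear":[0,0,0.04],"hand":0.02}]'
python3 -c "
from h import *
print(delta(.688,-.003,.0995))"
```

```text
time_s: 27.4
position: [0.5295, 0.3563, 0.4137]
tool_rot: [1.0, -0.0, -0.001, 0.002]
contact_force: [0.3, 0.4, -0.2]
width: 0.402
grasp_force: 24.9
time_s: 28.02
position: [0.5042, 0.0898, 0.4133]
tool_rot: [1.0, 0.0, -0.001, 0.002]
contact_force: [1.2, -0.2, -1.6]
width: 0.406
grasp_force: 24.9
time_s: 28.65
position: [0.6896, -0.0043, 0.3839]
tool_rot: [1.0, -0.0, 0.0, 0.002]
contact_force: [0.5, 0.2, -1.1]
width: 0.407
grasp_force: 25.0
time_s: 29.02
position: [0.6867, -0.0036, 0.3412]
tool_rot: [1.0, 0.0, -0.003, 0.002]
contact_force: [-0.2, -0.4, -1.3]
width: 0.404
grasp_force: 25.0
(array([ 0.0025, -0.0014,  0.0747]), array([ 0.6858, -0.0042,  0.1742]))
```

```bash
python3 -m creep '[{"twist":[0,0,0],"linear":[0.001,-0.001,0.03],"hand":0.02},{"twist":[0,0,0],"linear":[0.001,-0.001,0.06],"hand":0.02},{"twist":[0,0,0],"linear":[0.001,-0.001,0.075],"hand":0.02},{"twist":[0,0,0],"linear":[0.001,-0.001,0.075],"hand":0.02},{"twist":[0,0,0],"linear":[0.001,-0.001,0.075],"hand":0.02}]'
python3 -m creep '[{"twist":[0,0,0],"linear":[0,0,0],"hand":0.058},{"twist":[0,0,0],"linear":[0,0,0],"hand":0.058},{"twist":[0,0,0],"linear":[0,0,-0.05],"hand":0.058},{"twist":[0,0,0],"linear":[0,0,-0.1],"hand":0.058},{"twist":[0,0,0],"linear":[-0.03,-0.05,-0.13],"hand":0.04}]'
python3 -m creep '[{"twist":[0,0,0],"linear":[-0.05,-0.02,0],"hand":0.04},{"twist":[0,0,0],"linear":[-0.1,-0.04,0],"hand":0.04},{"twist":[0,0,0],"linear":[-0.15,-0.06,0],"hand":0.04},{"twist":[0,0,0],"linear":[-0.18,-0.1,0],"hand":0.04},{"twist":[0,0,0],"linear":[-0.18,-0.14,0],"hand":0.04}]'
python3 - <<'E'
from h import *
p,d=snap('top','t8'); print(delta(0,0,.1),status.get_state()['time_s']);
cv2.imwrite('pics/t8b.png',cv2.resize(p[100:270,200:400,::-1],None,fx=4,fy=3.5,interpolation=cv2.INTER_CUBIC) if 0 else cv2.resize(p[110:260,210:400,::-1],None,fx=4,fy=4,interpolation=cv2.INTER_CUBIC))
E
```

```text
time_s: 29.65
position: [0.6882, -0.003, 0.2687]
tool_rot: [1.0, 0.0, -0.001, 0.002]
contact_force: [0.1, -0.5, -1.0]
width: 0.407
grasp_force: 25.0
time_s: 30.28
position: [0.6605, 0.0438, 0.3986]
tool_rot: [1.0, -0.002, -0.0, 0.002]
contact_force: [0.7, 0.8, -0.6]
width: 0.561
grasp_force: 0.0
time_s: 30.9
position: [0.4782, 0.1859, 0.3972]
tool_rot: [1.0, -0.0, -0.0, 0.001]
contact_force: [0.7, 0.0, 0.6]
width: 0.434
grasp_force: 0.0
(array([-0.4786,  0.1881,  0.1308]), array([0.4785, 0.1889, 0.2298])) 30.95
```

View pics/t8b.png

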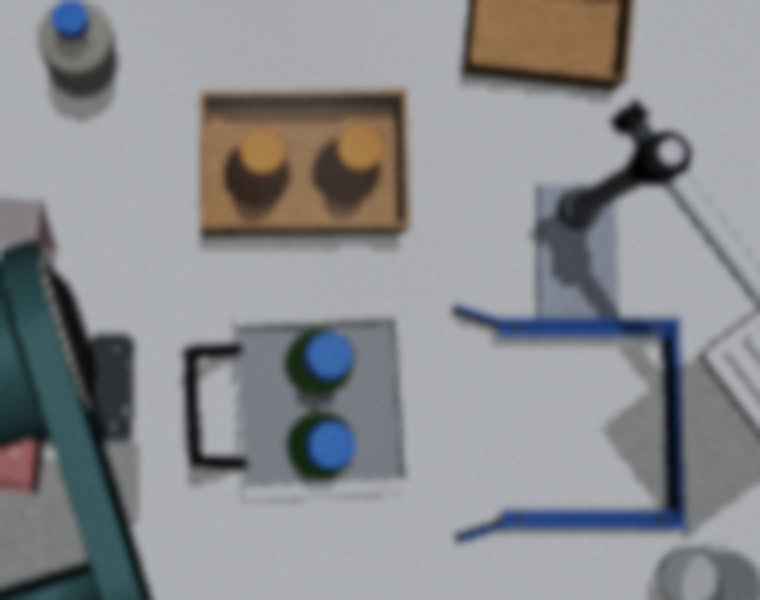

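All four flasks are standing where they belong. The tray handle bar runs from crop (190,350) to (196,462) and the bay rails lie at rows 327 and 520. Computing the handle and bay geometry.

Run:
```python
from h import *
def q(x,y,z): return ray('top',210+x/4,110+y/4,z)[:2]
a,b=q(190,350,.086),q(196,462,.086);print('handle',(a+b)/2,np.degrees(np.arctan2(*(a-b)[::-1])))
for n,x,y in(('mT',456,308),('mB',458,538),('rT0',505,327),('rT1',660,327),('rB0',505,519),('rB1',665,520)):print(n,q(x,y,.032))
print('stop',q(672,345,.032),q(681,510,.032))
f=np.load('pics/t8.npz');p,d=f['p'],f['d'];W=world('top',d)
hsv=cv2.cvtColor(p,cv2.COLOR_RGB2HSV).astype(int)
m=(hsv[...,0]>100)&(hsv[...,0]<125)&(hsv[...,1]>130)&(W[...,2]>.02)&(W[...,2]<.045)
v,u=np.nonzero(m); P=np.array([ray('top',a,b,.032) for a,b in zip(u,v)])[:,:2]
in_=(P[:,1]>-.34)&(P[:,1]<-.215)&(P[:,0]<.6)&(P[:,0]>.33)
for s,k in(('hi',P[:,0]>.46),('lo',P[:,0]<.46)):
    w=P[in_&k]; print(s,len(w),w.mean(0),np.degrees(np.polyfit(w[:,1],w[:,0],1)[0]))
k=(P[:,1]<-.355)&(P[:,0]<.56)&(P[:,0]>.37);print('stop',P[k].mean(0),np.degrees(np.polyfit(P[k][:,0],P[k][:,1],1)[0]))
```

```text
handle [0.47345 0.0501 ] 3.7032990291142145
mT [ 0.5628 -0.1781]
mB [ 0.3645 -0.179 ]
rT0 [ 0.5467 -0.2205]
rT1 [ 0.5484 -0.3549]
rB0 [ 0.3812 -0.2193]
rB1 [ 0.3822 -0.3564]
stop [ 0.5328 -0.365 ] [ 0.3909 -0.3703]
hi 104 [ 0.54890096 -0.27725865] -0.7415900381095583
lo 105 [ 0.38373714 -0.28287524] -1.3577850989767675
stop [ 0.45828529 -0.36363627] 0.15500606423712412
```

```bash
python3 -m creep '[{"twist":[0,0,-3],"linear":[-0.002,0.05,0.02],"hand":0.04},{"twist":[0,0,-3],"linear":[-0.005,0.1,0.05],"hand":0.04},{"twist":[0,0,-3],"linear":[-0.005,0.138,0.08],"hand":0.04},{"twist":[0,0,-3],"linear":[-0.005,0.138,0.1],"hand":0.04},{"twist":[0,0,-3],"linear":[-0.005,0.138,0.1],"hand":0.04}]'
python3 -c "
from h import *
print(delta(.4735,.0505,.08))"
```

```text
time_s: 31.58
position: [0.4746, 0.047, 0.2955]
tool_rot: [1.0, 0.026, -0.002, 0.002]
contact_force: [-0.2, -0.3, 0.6]
width: 0.43
grasp_force: 0.0
(array([ 0.0001, -0.0042,  0.0485]), array([0.4738, 0.0464, 0.1285]))
```

```bash
python3 -m creep '[{"twist":[0,0,0],"linear":[0,-0.002,0.025],"hand":0.04},{"twist":[0,0,0],"linear":[0,-0.002,0.05],"hand":0.04},{"twist":[0,0,0],"linear":[0,-0.002,0.05],"hand":0.04}]'
python3 -m creep '[{"twist":[0,0,0],"linear":[0,0,0],"hand":0.01},{"twist":[0,0,0],"linear":[0,0,0],"hand":0.0},{"twist":[0,0,0],"linear":[0,0,0],"hand":0.0},{"twist":[0,0,0],"linear":[0,0,0],"hand":0.0},{"twist":[0,0,0],"linear":[0,0,0],"hand":0.0}]' 20
python3 - <<'E'
from h import *
g=delta(0,0,0)[1];print(g)
s,p,r=tool();print(r.inv().apply([.459-g[0],.010-g[1],0]).round(4),r.inv().apply([.465-.0183*.109-g[0],-.289+.112-g[1],0]).round(4),s['contact_force'])
E
```

```text
time_s: 31.95
position: [0.4745, 0.0495, 0.2462]
tool_rot: [1.0, 0.027, -0.002, 0.002]
contact_force: [0.1, 0.3, 1.0]
width: 0.431
grasp_force: 0.0
time_s: 32.58
position: [0.4747, 0.0488, 0.2473]
tool_rot: [1.0, 0.026, -0.001, 0.001]
contact_force: [-0.5, 4.3, 6.0]
width: 0.12
grasp_force: 20.0
[0.4744 0.0483 0.0803]
[-0.0174  0.0374  0.0001] [-0.0232  0.2244  0.0006] [-0.49752092  4.33390739  5.9772798 ]
```

```bash
python3 -m creep '[{"twist":[0,0,0.4],"linear":[-0.003,0.005,0],"hand":0.0},{"twist":[0,0,0.8],"linear":[-0.006,0.012,0],"hand":0.0},{"twist":[0,0,1.2],"linear":[-0.010,0.021,0],"hand":0.0},{"twist":[0,0,1.6],"linear":[-0.014,0.030,0],"hand":0.0},{"twist":[0,0,2],"linear":[-0.016,0.038,0],"hand":0.0}]'
python3 -m creep '[{"twist":[0,0,0],"linear":[0,0.004,0],"hand":0.0},{"twist":[0,0,0],"linear":[0,0.006,0],"hand":0.0},{"twist":[0,0,0],"linear":[0,0.006,0],"hand":0.0}]'
python3 - <<'E'
from h import *
p,d=snap('top','t9'); g=delta(.465-.0183*.109,-.177,.08);print(g,status.get_state()['contact_force'])
cv2.imwrite('pics/t9b.png',cv2.resize(p[170:260,240:400,::-1],None,fx=5,fy=5,interpolation=cv2.INTER_CUBIC))
E
```

```text
time_s: 33.2
position: [0.4605, 0.0095, 0.2473]
tool_rot: [1.0, 0.009, -0.001, 0.001]
contact_force: [0.3, 5.0, 5.1]
width: 0.12
grasp_force: 20.2
time_s: 33.58
position: [0.4608, 0.0036, 0.2473]
tool_rot: [1.0, 0.009, -0.001, 0.002]
contact_force: [0.5, 1.9, 5.9]
width: 0.122
grasp_force: 20.1
(array([-0.0005,  0.18  ,  0.0009]), array([0.4604, 0.003 , 0.0803])) [0.82217504 1.85338349 4.99495432]
```

View pics/t9b.png

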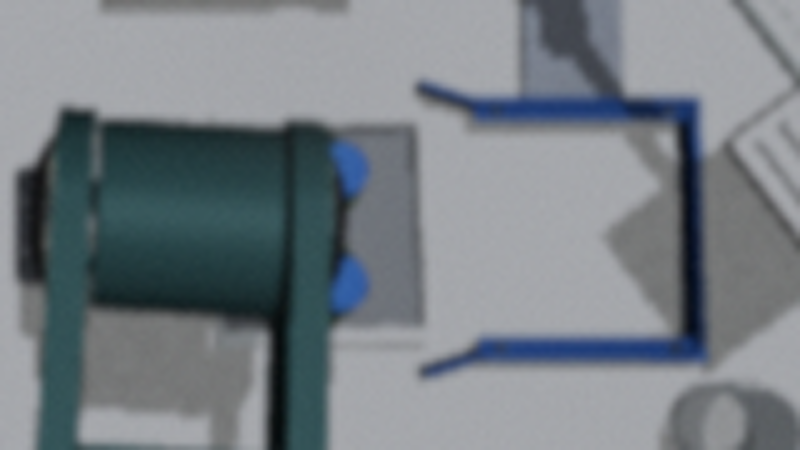

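The tray is lined up with the mouth: its front rim midline is at row 226 and the mouth midline at row 228. Pushing in.

```bash
python3 -m creep '[{"twist":[0,0,0.3],"linear":[0,0.006,0],"hand":0.0},{"twist":[0,0,0.5],"linear":[0,0.016,0],"hand":0.0},{"twist":[0,0,0.5],"linear":[0,0.028,0],"hand":0.0},{"twist":[0,0,0.5],"linear":[0,0.040,0],"hand":0.0},{"twist":[0,0,0.5],"linear":[0,0.052,0],"hand":0.0}]'
python3 -m creep '[{"twist":[0,0,0],"linear":[0,0.012,0],"hand":0.0},{"twist":[0,0,0],"linear":[0,0.024,0],"hand":0.0},{"twist":[0,0,0],"linear":[0,0.036,0],"hand":0.0},{"twist":[0,0,0],"linear":[0,0.046,0],"hand":0.0},{"twist":[0,0,0],"linear":[0,0.052,0],"hand":0.0}]'
```

```text
time_s: 34.25
position: [0.4615, -0.0486, 0.2473]
tool_rot: [1.0, 0.004, -0.001, 0.001]
contact_force: [0.4, 5.5, 5.3]
width: 0.122
grasp_force: 20.0
time_s: 34.88
position: [0.462, -0.1007, 0.2472]
tool_rot: [1.0, 0.004, -0.001, 0.001]
contact_force: [-1.2, 5.3, 5.2]
width: 0.12
grasp_force: 20.0
```

```bash
python3 -m creep '[{"twist":[0,0,0],"linear":[0,0.010,0],"hand":0.0},{"twist":[0,0,0],"linear":[0,0.022,0],"hand":0.0},{"twist":[0,0,0],"linear":[0,0.034,0],"hand":0.0},{"twist":[0,0,0],"linear":[0,0.046,0],"hand":0.0},{"twist":[0,0,0],"linear":[0,0.056,0],"hand":0.0}]'
python3 -m creep '[{"twist":[0,0,0],"linear":[0,0.005,0],"hand":0.0},{"twist":[0,0,0],"linear":[0,0.010,0],"hand":0.0},{"twist":[0,0,0],"linear":[0,0.014,0],"hand":0.0},{"twist":[0,0,0],"linear":[0,0.017,0],"hand":0.0}]'
```

```text
time_s: 35.5
position: [0.4624, -0.1569, 0.2473]
tool_rot: [1.0, 0.004, -0.002, 0.002]
contact_force: [0.3, 5.8, 4.2]
width: 0.121
grasp_force: 20.0
time_s: 36.0
position: [0.4626, -0.1734, 0.2473]
tool_rot: [1.0, 0.004, -0.002, 0.002]
contact_force: [-0.1, 5.4, 4.8]
width: 0.118
grasp_force: 20.0
```

```bash
python3 -m creep '[{"twist":[0,0,0],"linear":[0,0.002,0],"hand":0.0},{"twist":[0,0,0],"linear":[0,0.004,0],"hand":0.0},{"twist":[0,0,0],"linear":[0,0.004,0],"hand":0.0}]'
python3 -m creep '[{"twist":[0,0,0],"linear":[0,0.002,0],"hand":0.0},{"twist":[0,0,0],"linear":[0,0.003,0],"hand":0.0},{"twist":[0,0,0],"linear":[0,0.003,0],"hand":0.0}]'
```

```text
time_s: 36.38
position: [0.4626, -0.1773, 0.2473]
tool_rot: [1.0, 0.004, -0.002, 0.002]
contact_force: [-0.4, 1.9, 4.6]
width: 0.123
grasp_force: 20.0
time_s: 36.75
position: [0.4627, -0.1802, 0.2473]
tool_rot: [1.0, 0.004, -0.002, 0.002]
contact_force: [-0.1, 5.1, 3.9]
width: 0.123
grasp_force: 20.0
```

```bash
python3 -m creep '[{"twist":[0,0,0],"linear":[0,0.001,0],"hand":0.0},{"twist":[0,0,0],"linear":[0,0.002,0],"hand":0.0},{"twist":[0,0,0],"linear":[0,0.002,0],"hand":0.0}]' | egrep 'pos|cont'
python3 -m creep '[{"twist":[0,0,0],"linear":[0,0.001,0],"hand":0.0},{"twist":[0,0,0],"linear":[0,0.001,0],"hand":0.0}]'| egrep 'pos|cont'
python3 -m creep '[{"twist":[0,0,0],"linear":[0,0.001,0],"hand":0.0},{"twist":[0,0,0],"linear":[0,0.001,0],"hand":0.0}]'| egrep 'pos|cont'
```

```text
position: [0.463, -0.1812, 0.2473]
contact_force: [6.0, 22.0, 6.1]
position: [0.4631, -0.1816, 0.2473]
contact_force: [4.8, 28.7, 8.6]
position: [0.4631, -0.1821, 0.2473]
contact_force: [2.7, 38.2, 11.9]
```

The tray is against the stop. I'll ease off, release, rise and look.

```bash
python3 -m creep '[{"twist":[0,0,0],"linear":[0,-0.002,0],"hand":0.0},{"twist":[0,0,0],"linear":[0,-0.002,0],"hand":0.04},{"twist":[0,0,0],"linear":[0,-0.002,0],"hand":0.04},{"twist":[0,0,0],"linear":[0,-0.002,0],"hand":0.04}]'
python3 -m creep '[{"twist":[0,0,0],"linear":[0,0,-0.04],"hand":0.05},{"twist":[0,0,0],"linear":[0,0,-0.1],"hand":0.05},{"twist":[0,0,0],"linear":[0,0,-0.16],"hand":0.05},{"twist":[0,0,0],"linear":[0,-0.06,-0.22],"hand":0.05},{"twist":[0,0,0],"linear":[0,-0.12,-0.28],"hand":0.05}]'
python3 -m creep '[{"twist":[0,0,0],"linear":[0,-0.06,0],"hand":0.05},{"twist":[0,0,0],"linear":[0,-0.12,0],"hand":0.05},{"twist":[0,0,0],"linear":[0,-0.12,0],"hand":0.05}]' >/dev/null
python3 - <<'E'
from h import *
p,d=snap('top','t10'); print(delta(.504,-.402,.34),status.get_state()['time_s'])
cv2.imwrite('pics/t10b.png',cv2.resize(p[100:270,290:460,::-1],None,fx=3.5,fy=3.5,interpolation=cv2.INTER_CUBIC))
E
```

```text
time_s: 38.12
position: [0.4626, -0.1824, 0.2471]
tool_rot: [1.0, 0.004, -0.002, 0.002]
contact_force: [0.9, 0.4, 0.4]
width: 0.394
grasp_force: 0.0
time_s: 38.75
position: [0.4623, -0.0923, 0.4969]
tool_rot: [1.0, 0.004, -0.001, 0.002]
contact_force: [0.9, -0.4, -0.3]
width: 0.536
grasp_force: 0.0
(array([ 0.0378,  0.4302, -0.0106]), array([0.461 , 0.0277, 0.3279])) 39.175
```

View pics/t10b.png

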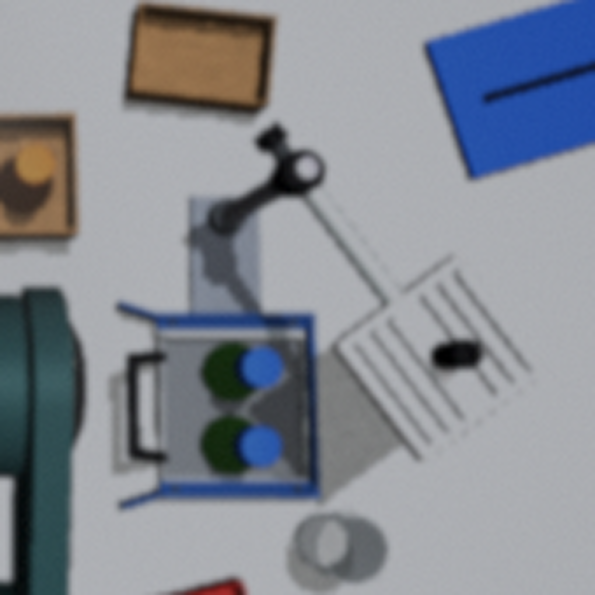

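The tray is home with both flasks upright, caps at crop (262,368) and (262,446). The lamp grip top is at about crop (468,352) and the post top at (303,168).

Run:
```python
from h import *
f=np.load('pics/t10.npz');p,d=f['p'],f['d'];W=world('top',d)
def q(x,y,z): return ray('top',290+x/3.5,100+y/3.5,z)[:2]
post=q(303,168,.262);print('post',post)
m=np.zeros(d.shape,bool);m[192:210,410:432]=1
m&=(p.max(2)<80)&(W[...,2]>.28);w=W[m];print('grip top pts',len(w),w.mean(0).round(4),(w[:,:2].min(0)+w[:,:2].max(0))/2)
print('grip by px',q(470,351,.295),q(443,357,.25))
g=w.mean(0)[:2]; print('r',np.linalg.norm(g-post))
bay=np.array([.465,-.293]);print('bay-post',np.linalg.norm(bay-post))
print(delta(*g,.34))
```

```text
post [ 0.6547 -0.2858]
grip top pts 59 [ 0.5029 -0.3987  0.291 ] [ 0.50274602 -0.40019483]
grip by px [ 0.5043 -0.4025] [ 0.5019 -0.4012]
r 0.18918433169103796
bay-post 0.18983658762209135
(array([ 0.0368,  0.427 , -0.0106]), array([0.461 , 0.0277, 0.3279]))
```

```bash
python3 -m creep '[{"twist":[0,0,0],"linear":[0.01,0.055,-0.02],"hand":0.05},{"twist":[0,0,0],"linear":[0.02,0.112,-0.02],"hand":0.05},{"twist":[0,0,0],"linear":[0.037,0.17,-0.02],"hand":0.05},{"twist":[0,0,0],"linear":[0.037,0.23,-0.02],"hand":0.05},{"twist":[0,0,0],"linear":[0.037,0.29,-0.02],"hand":0.05}]' >/dev/null
python3 -m creep '[{"twist":[0,0,0],"linear":[0,0.06,0],"hand":0.05},{"twist":[0,0,0],"linear":[0,0.12,0],"hand":0.05},{"twist":[0,0,0],"linear":[0,0.137,0],"hand":0.05},{"twist":[0,0,0],"linear":[0,0.137,0.01],"hand":0.05},{"twist":[0,0,0],"linear":[0,0.137,0.01],"hand":0.05}]'
python3 -c "
from h import *
print(delta(.503,-.400,.275))"
```

```text
time_s: 40.42
position: [0.5022, -0.399, 0.5053]
tool_rot: [1.0, 0.004, -0.002, 0.001]
contact_force: [0.9, 0.3, -0.4]
width: 0.538
grasp_force: 0.0
(array([0.0017, 0.0004, 0.0633]), array([ 0.5015, -0.3994,  0.3383]))
```

```bash
python3 -m creep '[{"twist":[0,0,0],"linear":[0.001,0.001,0.03],"hand":0.05},{"twist":[0,0,0],"linear":[0.001,0.001,0.055],"hand":0.05},{"twist":[0,0,0],"linear":[0.001,0.001,0.063],"hand":0.05},{"twist":[0,0,0],"linear":[0.001,0.001,0.063],"hand":0.05}]'
python3 -m creep '[{"twist":[0,0,0],"linear":[0,0,0],"hand":0.0},{"twist":[0,0,0],"linear":[0,0,0],"hand":0.0},{"twist":[0,0,0],"linear":[0,0,0],"hand":0.0},{"twist":[0,0,0],"linear":[0,0,0],"hand":0.0},{"twist":[0,0,0],"linear":[0,0,0],"hand":0.0}]' 10
python3 -c "
from h import *
print(delta(.465,-.2925,.275))"
```

```text
time_s: 40.92
position: [0.5033, -0.4001, 0.4439]
tool_rot: [1.0, 0.005, -0.001, 0.002]
contact_force: [-0.8, -0.5, -0.8]
width: 0.537
grasp_force: 0.0
time_s: 41.55
position: [0.5031, -0.4009, 0.4437]
tool_rot: [1.0, 0.004, -0.001, 0.002]
contact_force: [-1.1, -4.1, 5.3]
width: 0.258
grasp_force: 10.0
(array([-0.0367, -0.1094,  0.0014]), array([ 0.5026, -0.4016,  0.2767]))
```

Gripped: 24 mm opening. Swing along the arc.

```bash
python3 -m creep '[{"twist":[0,0,0],"linear":[-0.007,-0.009,0],"hand":0.0},{"twist":[0,0,0],"linear":[-0.0125,-0.019,0],"hand":0.0},{"twist":[0,0,0],"linear":[-0.018,-0.029,0],"hand":0.0},{"twist":[0,0,0],"linear":[-0.023,-0.040,0],"hand":0.0},{"twist":[0,0,0],"linear":[-0.027,-0.051,0],"hand":0.0}]'
python3 -m creep '[{"twist":[0,0,0],"linear":[-0.004,-0.011,0],"hand":0.0},{"twist":[0,0,0],"linear":[-0.006,-0.022,0],"hand":0.0},{"twist":[0,0,0],"linear":[-0.008,-0.033,0],"hand":0.0},{"twist":[0,0,0],"linear":[-0.009,-0.045,0],"hand":0.0},{"twist":[0,0,0],"linear":[-0.010,-0.057,0],"hand":0.0}]'
python3 -c "
from h import *
print(delta(.465,-.2925,.275))"
```

```text
time_s: 42.18
position: [0.4752, -0.3498, 0.4433]
tool_rot: [1.0, 0.004, -0.002, 0.002]
contact_force: [-7.0, -5.1, 2.8]
width: 0.254
grasp_force: 10.0
time_s: 42.8
position: [0.4649, -0.2927, 0.443]
tool_rot: [1.0, 0.004, -0.002, 0.002]
contact_force: [-3.4, -3.3, 2.6]
width: 0.257
grasp_force: 10.0
(array([ 0.0007, -0.0008,  0.001 ]), array([ 0.4643, -0.2933,  0.276 ]))
```

```bash
python3 -m creep '[{"twist":[0,0,0],"linear":[0,0,0],"hand":0.05},{"twist":[0,0,0],"linear":[0,0,0],"hand":0.05},{"twist":[0,0,0],"linear":[0,0,0],"hand":0.05},{"twist":[0,0,0],"linear":[0,0,-0.04],"hand":0.05},{"twist":[0,0,0],"linear":[0,0,-0.1],"hand":0.05}]'
python3 -m creep '[{"twist":[0,0,0],"linear":[0.0,-0.03,-0.04],"hand":0.04},{"twist":[0,0,0],"linear":[0.01,-0.09,-0.05],"hand":0.04},{"twist":[0,0,0],"linear":[0.03,-0.15,-0.05],"hand":0.04},{"twist":[0,0,0],"linear":[0.06,-0.2,-0.05],"hand":0.04},{"twist":[0,0,0],"linear":[0.09,-0.25,-0.05],"hand":0.04}]' >/dev/null
python3 -m creep '[{"twist":[0,0,-10],"linear":[0.01,-0.058,0],"hand":0.04},{"twist":[0,0,-20],"linear":[0.02,-0.117,0],"hand":0.04},{"twist":[0,0,-30],"linear":[0.03,-0.175,0],"hand":0.04},{"twist":[0,0,-40],"linear":[0.04,-0.235,0],"hand":0.04},{"twist":[0,0,-50],"linear":[0.05,-0.29,0],"hand":0.04}]' >/dev/null
python3 -m creep '[{"twist":[0,0,-10],"linear":[0.01,0,0],"hand":0.04},{"twist":[0,0,-20],"linear":[0.02,0,0],"hand":0.04},{"twist":[0,0,-30],"linear":[0.02,0,0],"hand":0.04},{"twist":[0,0,-35],"linear":[0.02,0,0],"hand":0.04},{"twist":[0,0,-35],"linear":[0.02,0,0],"hand":0.04}]'
python3 - <<'E'
from h import *
print(delta(.6093,.276,.278),tool()[2].as_euler('zyx',degrees=True).round(1))
p,d=snap('top','t11')
cv2.imwrite('pics/t11b.png',cv2.resize(p[100:270,130:400,::-1],None,fx=2.9,fy=2.9,interpolation=cv2.INTER_CUBIC))
E
```

```text
time_s: 43.42
position: [0.4657, -0.2931, 0.5426]
tool_rot: [1.0, 0.004, -0.003, 0.001]
contact_force: [1.4, -0.3, 1.4]
width: 0.54
grasp_force: 0.0
time_s: 45.3
position: [0.6141, 0.264, 0.5904]
tool_rot: [0.735, 0.679, -0.002, 0.0]
contact_force: [-0.1, 0.3, 0.4]
width: 0.435
grasp_force: 0.0
(array([ 0.0128, -0.0047,  0.1454]), array([0.6135, 0.2634, 0.4234])) [-85.5  -0.2 179.8]
```

View pics/t11b.png

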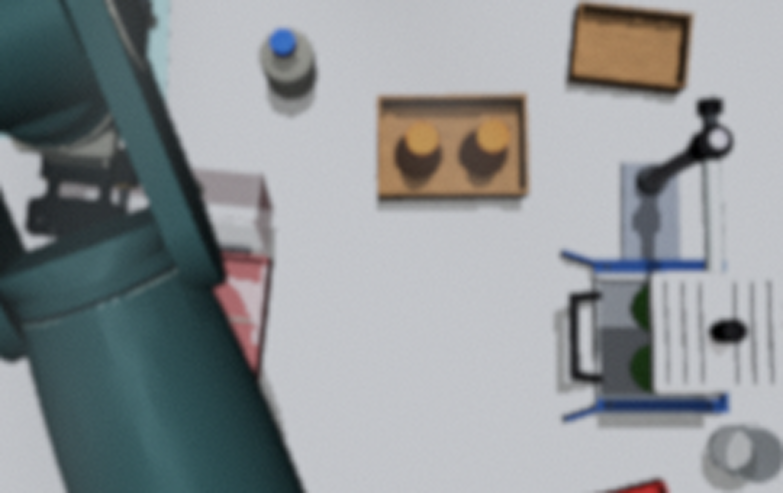

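Lamp and bay look right in the crop, with the panel at (715,330) and the bay at about (665,335); the offset fits the parallax. Both ambers are upright. Now I'll grip the lid handle.

```bash
python3 -m creep '[{"twist":[0,0,0],"linear":[0.013,-0.005,0.04],"hand":0.04},{"twist":[0,0,0],"linear":[0.013,-0.005,0.09],"hand":0.04},{"twist":[0,0,0],"linear":[0.013,-0.005,0.135],"hand":0.04},{"twist":[0,0,0],"linear":[0.013,-0.005,0.145],"hand":0.04},{"twist":[0,0,0],"linear":[0.013,-0.005,0.145],"hand":0.04}]'
python3 -m creep '[{"twist":[0,0,0],"linear":[0,0,0],"hand":0.0},{"twist":[0,0,0],"linear":[0,0,0],"hand":0.0},{"twist":[0,0,0],"linear":[0,0,0],"hand":0.0},{"twist":[0,0,0],"linear":[0,0,0],"hand":0.0},{"twist":[0,0,0],"linear":[0,0,0],"hand":0.0}]' 20
```

```text
time_s: 45.98
position: [0.6095, 0.2768, 0.4467]
tool_rot: [0.735, 0.678, -0.002, 0.0]
contact_force: [-0.1, 0.9, 0.6]
width: 0.431
grasp_force: 0.0
time_s: 46.6
position: [0.6094, 0.2768, 0.4464]
tool_rot: [0.734, 0.679, -0.002, 0.001]
contact_force: [3.2, -0.9, 5.4]
width: 0.123
grasp_force: 20.0
```

```bash
python3 -m creep '[{"twist":[0,0,0],"linear":[0,-0.017,-0.003],"hand":0.0},{"twist":[0,0,0],"linear":[0,-0.035,-0.004],"hand":0.0},{"twist":[0,0,0],"linear":[0,-0.052,-0.004],"hand":0.0},{"twist":[0,0,0],"linear":[0,-0.070,-0.003],"hand":0.0},{"twist":[0,0,0],"linear":[0,-0.087,0],"hand":0.0}]'
python3 -m creep '[{"twist":[0,0,0],"linear":[0,-0.017,0.005],"hand":0.0},{"twist":[0,0,0],"linear":[0,-0.033,0.011],"hand":0.0},{"twist":[0,0,0],"linear":[0,-0.049,0.018],"hand":0.0},{"twist":[0,0,0],"linear":[0,-0.064,0.027],"hand":0.0},{"twist":[0,0,0],"linear":[0,-0.079,0.037],"hand":0.0}]'
python3 -m creep '[{"twist":[0,0,0],"linear":[0,-0.013,0.012],"hand":0.0},{"twist":[0,0,0],"linear":[0,-0.026,0.024],"hand":0.0},{"twist":[0,0,0],"linear":[0,-0.037,0.038],"hand":0.0},{"twist":[0,0,0],"linear":[0,-0.047,0.052],"hand":0.0},{"twist":[0,0,0],"linear":[0,-0.055,0.067],"hand":0.0}]'
python3 -c "
from h import *
print(delta(.3685,.298,.103))"
```

```text
time_s: 47.22
position: [0.5214, 0.284, 0.4457]
tool_rot: [0.734, 0.679, -0.002, -0.0]
contact_force: [2.2, 6.4, 0.1]
width: 0.12
grasp_force: 20.0
time_s: 47.85
position: [0.4426, 0.29, 0.4085]
tool_rot: [0.734, 0.679, -0.002, -0.0]
contact_force: [5.9, 7.9, -3.3]
width: 0.123
grasp_force: 20.0
time_s: 48.48
position: [0.3876, 0.294, 0.3417]
tool_rot: [0.734, 0.679, -0.002, -0.0]
contact_force: [2.2, 6.2, 2.3]
width: 0.122
grasp_force: 20.0
(array([ 0.0031, -0.0186,  0.0718]), array([0.387 , 0.2936, 0.1747]))
```

```bash
python3 -m creep '[{"twist":[0,0,0],"linear":[0,-0.008,0.016],"hand":0.0},{"twist":[0,0,0],"linear":[0,-0.014,0.033],"hand":0.0},{"twist":[0,0,0],"linear":[0,-0.018,0.050],"hand":0.0},{"twist":[0,0,0],"linear":[0,-0.021,0.066],"hand":0.0},{"twist":[0,0,0],"linear":[0,-0.021,0.069],"hand":0.0}]'
python3 -m creep '[{"twist":[0,0,0],"linear":[0,0,0.002],"hand":0.0},{"twist":[0,0,0],"linear":[0,0,0.002],"hand":0.0}]'
python3 -c "
from h import *
print(delta(.3685,.298,.1))"
```

```text
time_s: 49.1
position: [0.367, 0.2952, 0.2736]
tool_rot: [0.734, 0.679, -0.002, 0.0]
contact_force: [-2.5, -2.2, 23.3]
width: 0.124
grasp_force: 20.0
time_s: 49.35
position: [0.367, 0.2954, 0.273]
tool_rot: [0.734, 0.679, -0.002, 0.0]
contact_force: [-4.4, -1.2, 20.1]
width: 0.123
grasp_force: 20.0
(array([0.0032, 0.0016, 0.006 ]), array([0.3667, 0.295 , 0.106 ]))
```

The handle is back at its original shut height with 20 N of resistance. Release, retreat and check.

```bash
python3 -m creep '[{"twist":[0,0,0],"linear":[0,0,0],"hand":0.032},{"twist":[0,0,0],"linear":[0,0,0],"hand":0.032},{"twist":[0,0,0],"linear":[0,0,0],"hand":0.032},{"twist":[0,0,0],"linear":[0,0,-0.03],"hand":0.032},{"twist":[0,0,0],"linear":[0,0,-0.09],"hand":0.032}]'
python3 -m creep '[{"twist":[0,0,0],"linear":[0,0,-0.06],"hand":0.032},{"twist":[0,0,0],"linear":[0,-0.05,-0.12],"hand":0.032},{"twist":[0,0,0],"linear":[0,-0.1,-0.15],"hand":0.032},{"twist":[0,0,0],"linear":[0,-0.14,-0.15],"hand":0.032},{"twist":[0,0,0],"linear":[0,-0.14,-0.15],"hand":0.032}]'
python3 - <<'E'
from h import *
p,d=snap('top','t12');W=world('top',d);s,_=snap('scene','s12')
m=np.zeros(d.shape,bool);m[180:235,150:225]=1;m&=W[...,2]>.115
q=W[m];r=cv2.minAreaRect(q[:,:2].astype(np.float32)*1000);print('lid top',r,np.percentile(q[:,2],[5,50,95]))
A=np.c_[q[:,:2],np.ones(len(q))];print('slope',np.linalg.lstsq(A,q[:,2],rcond=None)[0])
m=np.zeros(d.shape,bool);m[170:240,340:420]=1;m&=(p.max(2)<80)&(W[...,2]>.28);print('grip',W[m].mean(0),m.sum())
a=cv2.resize(p[100:270,130:400,::-1],(580,365));b=cv2.resize(s[130:320,120:360,::-1],(580,459))
cv2.imwrite('pics/f1.png',cv2.resize(np.vstack([a,b]),None,fx=.72,fy=.72))
E
```

```text
time_s: 49.98
position: [0.3675, 0.2953, 0.3601]
tool_rot: [0.734, 0.679, -0.005, -0.0]
contact_force: [0.8, 0.7, 0.5]
width: 0.343
grasp_force: 0.0
time_s: 50.6
position: [0.2264, 0.3069, 0.5129]
tool_rot: [0.733, 0.68, -0.001, -0.0]
contact_force: [0.2, -0.2, 0.4]
width: 0.345
grasp_force: 0.0
lid top ((479.5343933105469, 228.71575927734375), (348.7821960449219, 152.127685546875), 84.83130645751953) [0.12376807 0.12753346 0.13126451]
slope [-0.05852828 -0.228533    0.22575829]
grip [ 0.46441777 -0.26459202  0.3594437 ] 58
```

View pics/f1.png

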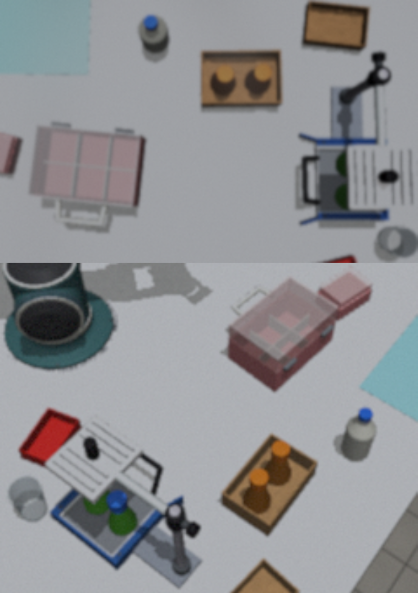

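The lid height matches the start, so it is shut. All flasks are upright. One numeric check of the lamp grip, then hand in.

Run:
```python
from h import *
f=np.load('pics/t12.npz');p,d=f['p'],f['d'];W=world('top',d);g=np.load('pics/top0.npz')
m=np.zeros(d.shape,bool);m[195:232,380:402]=1;m&=(p.max(2)<80)&(W[...,2]>.28)&(W[...,2]<.31);w=W[m];print('grip',np.median(w,0),m.sum())
dl=(d-g['d'])[185:230,160:215];print('lid depth change',np.median(dl),np.median(dl[-12:]))
i=np.linalg.norm(np.median(w,0)[:2]-[.465,-.292])
print(i)
if i<.012 and abs(np.median(dl))<.003: print(ctrl.finish_job())
```

```text
grip [ 0.46553307 -0.29011224  0.29181521] 47
lid depth change -5.054474e-05 3.0398369e-06
0.001961576928273441
the job is handed in; nothing more can be done
None
```

The job is handed in with no verdict shown: both green flasks are upright on the tray, the tray is home in the bay, the lamp is about 2 mm off centre, both amber flasks stand in the larger brown returns box, the case is shut, and no bystander appears to have moved.

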